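# Shunt a waxed cheese round the jars into its bay under the glass

### The arm

A 7-joint arm with a two-finger parallel gripper is mounted at the origin on the work surface. World frame = base frame: x ahead of the robot, y to its left, z up, the work surface at z = 0. Lengths are in m, angles in rad, forces in N, time in s.
With the tool pointing down it reaches from about 0.4 to 0.925 m from the base axis. Payload 5.6 kg.
Tool frame: the origin (TCP) lies midway between the tips of the shut fingers; the grasp point (between the pads) lies 19 mm behind it (bot.pinch_z is the distance from the TCP to the grasp point, in m); z points along the fingers, y is the line along which they close (so a half turn about z gives the same grasp; the last joint's range is limited). The gripper opens to 85 mm and grips with 20 to 120 N. Pads are 22 mm wide; open, the fingers measure 114 mm over their backs; the gripper's body (76 mm by 85 mm) begins 54 mm behind the grasp point. The pads swing forward as they close: fully open they stand 13 mm farther back than shut.
Start: joints at [1.29, 0.468, -0.012, 1.603, 0.006, 1.071, -0.056], TCP at [0.153, -0.632, 0.198] pointing down, gripper open.
Joint ranges: [-2.53, 2.53], [-0.31, 2.02], [-1.57, 1.55], [0.28, 2.44], [-1.29, 4.43], [0.15, 1.84], [-2.92, 2.92]. Speed limits (rad/s): [2.57, 2.57, 3.14, 3.14, 3.14, 3.14, 3.14].

### API

Orientations are given as a rotation vector (axis times angle).
In Python, from cell import bot gives the robot as it stands. The module is installed in compiled form; this text tells all that it offers.
- The arm moves only by the tool move_arm, never from a script. Its argument "motion" is a list that holds one entry, the list of rows, each a list of 5 numbers: the finger opening in cm, from 0 to 8.54, then the shift along the world's x, y, z in cm, then the turn about the world's z in rad. A call has 1 to 5 rows; each row shifts and turns the commanded pose from where the row before left it; what a row does not reach is not made up. A row lasts 1/12 s, in which the tool goes at most 41.7 mm and 7.16 degrees, less where a joint would pass 70% of its speed; a pose out of reach is approached as far as the arm can. A call with a gripper value outside its range is refused whole. The fingers move at their own pace and stop on an object; "newtons" is the grip in N (left out, the last holds). Time passes only in rows, so rows that do not move let the fingers close. It gives the time, the measured TCP pose, the force, the opening and the grip force at its end, in the units of the state.
- bot.get_obs(): the state, without advancing time (a new reading comes with each control period).
- bot.get_image(name): name is "scene" or "side" or "wrist"; returns (picture, depth): 400x640x3 uint8, red, green, blue; 400x640 float32, m along the optical axis (not along the pixel's ray), 0 where there is no reading.
- bot.calibration(name): a dict with "fx", "fy", "cx", "cy" (pixels), "k1" (the pictures are not rectified: a ray, as slopes to the right and down, at radius r is drawn at 1 + k1 r^2 times it, then the intrinsics apply), "position" and "attitude" of the camera in the world. Camera axes: x right, y down, z forward; pixel columns grow to the right and rows downward; lengths in m; the calibration is good to about 2 mm. A picture is of the moment at which its call begins: read the wrist's pose just before it. calibration takes no time and is no camera call; for the wrist camera it gives the pose at the moment of the call.
- bot.hand_in(): hands the job in; it is judged then, once.
Trained networks look in the newest picture that a camera, given by its name, has taken for a name from the list of things; names that differ only in an ending like _2 or _b are one class to them, and where a whole thing is asked for, a point or a joint stands for the part that bears it (a point fixed in the world has none). Each returns a list of dicts, best first, with "score" (0 to 1); they miss things now and then, are a little off and sometimes report something else, mostly with a low value. They report only what shows in the picture. A call takes as long as a camera call. They do not tell look-alikes from the thing itself.
- bot.look_for(camera, thing): "position" ([x, y, z] in m, in world coordinates, good to about 4 mm: the middle of the surface that is visible of it).
- bot.pinpoint(camera, thing): "position" ([x, y, z] in m, in world coordinates, good to about 4 mm: a listed point, or the origin of a listed thing).
The state is a dict: "time_s": time; "joint_pos": joint angles; "qvel": joint speeds; "tau": joint torques, N m; "position": TCP position; "ee_rot": TCP orientation; "force": force on the tool from outside, world axes, zero at the start; "wrist_torque": the same for the moment, N m; "opening": finger opening in m; "finger_force": force on a finger pad.
Only numpy, scipy, OpenCV 4.12 (cv2) and the standard library are available. Lean on these libraries where they do the work, as an engineer would, in place of code of your own. Each camera call takes 0.05 s, during which the arm holds its last target. There are 200 camera calls.

### The job

Slide the red waxed cheese along the counter, round the crock and the two jars, into the one wooden bay under the glass shelf that is wide enough for it; keep it flat on the counter, and let neither it nor the robot touch the crock, the jars or the glass shelf, nor shift the other things on the counter. Push it home until you feel the black rubber buffer at the back give a little (about 2 to 4 mm, do not ram it), then draw back and leave the cheese resting against the buffer.

Things in the scene. Friction and masses are not known exactly. Their poses are not given: they have to be found in the camera images.
- cheese_center (a point): centre (22.5 mm above the underside) of the loose red waxed cheese wheel: a flat disc 100 mm in diameter and 45 mm high, axis upright, 0.3 to 0.55 kg, with a round white and yellow label on top. Too wide to grip: push it low at its side, for instance with two spread fingertips.
- shelf: fixed clear shelf over both bays, on two rear posts (x +88, y +-205 mm). Origin on the counter half-way between the bays; x into the bays (to the robot's left); y towards the robot. It covers x -75 to +80, y -215 to +215 mm, 150 to 164 mm above the counter. An upright tool cannot follow the cheese under it: lean it back, 30 to 45 degrees, so the fingertips reach in under its front rail.
- bay_wide: fixed wooden bay open to its -x side that fits the cheese: 114 mm clear. Origin on the counter where the cheese's centre belongs: there it just touches the unpressed buffer. x into the bay. Walls 12 mm thick, 50 mm high, x -23 to +72 mm, flared lead-ins to x -46 mm, back at x +68 mm. The cheese may touch it. It is nearer or farther than the other bay, centres 206 mm apart.
- bay_narrow: fixed wooden bay like the other but only 84 mm clear between its side walls: too narrow for the cheese. Same frame (x into the bay); walls and lead-ins have the same lengths.
- buffer (a joint): how far the black rubber buffer at the back of the wide bay is pressed in, m: 0 at rest, its face (70 mm wide, 12 to 40 mm above the counter) then 50 mm from the bay's origin along x. Springy, about 3 N per mm; springs back when let go. 2 to 4 mm is right; over 6 mm is ramming.
- crock: fixed blue stoneware crock with cork lid, 64 mm in diameter, 73 mm high, standing about 250 mm before the bays, midway between the two lanes that lead into them; the cheese starts on its far side from the bays. Origin at the centre of its underside.
- jar_amber: fixed amber glass jar with brass lid, 58 mm in diameter, 68 mm high, standing either midway between the two lanes that lead into the bays, 90 mm or more beyond the crock, or on the outer side of the farther lane; the green jar has the other place. Origin at the centre of its underside.
- jar_green: fixed green glass jar with white lid, 58 mm in diameter, 68 mm high, in the other of the two places. Origin at the centre of its underside.
- bowl_center (a point): loose white bowl, 80 mm in diameter, 45 mm high; point half-way up. It stands behind the cheese, to the right. Leave alone.
- wedge_center (a point): loose yellow block of cheese, 120 x 50 x 40 mm, at the far left; point half-way up. Leave alone.
- tin_center (a point): loose tin with paper label, 70 mm in diameter, 60 mm high, behind the shelf, to the left; point half-way up. Leave alone.
Mind the look-alikes: they are no part of the job. There is more than one size of the part that bears cheese_center; the job needs the larger.

How it is judged:
On the way:
1. the cheese, in the wide bay, is pressed against the rubber buffer until it gives at least 1.5 mm (value of joint buffer above 0.0015 m and horizontal distance between cheese_center and bay_wide below 0.012 m), for 0.2 s.
At the end, for the whole second after the job is handed in: The cheese lies flat and still on the counter in the wide bay, its centre within 6 mm (along the bay) and 10 mm (across) of the bay's home position, that is, resting against the buffer, and the robot is clear of it (x of cheese_center in the frame of bay_wide between -0.006 and 0.006 m and y of cheese_center in the frame of bay_wide between -0.01 and 0.01 m and height (world z) of cheese_center below 0.028 m and angle between cheese_center's own z axis and vertical below 0.08 rad and linear speed of cheese below 0.01 m/s); the robot touches nothing.
It fails at once if the cheese (over 0.3 N) or the robot (over 1 N) touches the crock or a jar (contact force between cheese and crock above 0.3 N or contact force between cheese and jar_amber above 0.3 N or contact force between cheese and jar_green above 0.3 N or contact force between any of the fingers, the arm and crock above 1 N or contact force between any of the fingers, the arm and jar_amber above 1 N or contact force between any of the fingers, the arm and jar_green above 1 N).
It fails at once if the robot or the cheese touches the glass shelf (over 1 N) (contact force between any of the fingers, the arm, cheese and shelf above 1 N).
It fails at once if the cheese is lifted (over 12 mm) or tipped (over 0.25 rad) (height (world z) of cheese_center above 0.0345 m or angle between cheese_center's own z axis and vertical above 0.25 rad).
It fails at once if the buffer is rammed: pressed in more than 6 mm (value of joint buffer above 0.006 m).
It fails at once if the bowl, yellow cheese block or tin is shifted more than 15 mm (distance of any of bowl_center, wedge_center, tin_center from where it was at the start of the episode above 0.015 m).
It also fails if it takes over 67 s, if anything falls off the work surface, if the arm or the gripper's body presses on something with over 40 N, if the wrist force passes 120 N, or if a joint passes its speed limit or range.

## Working session

There is one attempt and no reset: what is moved stays moved. The work goes in short steps, Python scripts to look and compute and a tool call to move; the robot and the scene stay as the last step left them, time stands still between calls to the robot, and variables do not carry over. Pictures are saved under pics/ and viewed, at most 10 in all, crops included, and the job is handed in when it is done.

Besides the shell and the picture viewer there is one more tool, called after "Emit:" by a JSON object that holds its "op" and its "data". move_arm: Moves the arm, as the interface text tells. Its arguments: {"type":"object","properties":{"motion":{"type":"array","items":{"type":"array","items":{"type":"array","items":{"type":"number"}}}},"newtons":{"type":"number"}},"required":["motion"]}

```bash
mkdir -p pics; cat > h.py <<'E'
import numpy as np, cv2
from cell import bot
np.set_printoptions(precision=4,suppress=True)
def st():
    o=bot.get_obs()
    R=cv2.Rodrigues(np.array(o["ee_rot"],float))[0]
    print("t",round(o["time_s"],2),"p",np.array(o["position"]),"z",R[:,2],"y",R[:,1],"F",np.array(o["force"]),"op",round(o["opening"],4),"q",np.array(o["joint_pos"]))
    return o,R
E
python3 - <<'E'
from h import *
st()
for c in ("scene","side"):
    im,d=bot.get_image(c); cv2.imwrite(f"pics/{c}0.png",im[:,:,::-1])
    print(c,bot.calibration(c))
    for n in ["cheese_center","shelf","bay_wide","bay_narrow","crock","jar_amber","jar_green","bowl_center","wedge_center","tin_center"]:
        print(n,[(np.array(r["position"]),round(r["score"],2)) for r in bot.pinpoint(c,n)[:3]])
E
```

```text
t 0.0 p [ 0.1529 -0.6311  0.1975] z [-0.0005  0.0017 -1.    ] y [ 0.2355 -0.9719 -0.0018] F [-0.0324  0.0873  0.0473] op 0.0855 q [ 1.29    0.4684 -0.0116  1.6037  0.006   1.0714 -0.0563]
scene {'fx': 467.6484424568369, 'fy': 467.6484424568369, 'cx': 318.9190509367911, 'cy': 200.992288761028, 'k1': -0.10019962189755782, 'position': array([ 1.1234, -0.9024,  0.8906]), 'attitude': array([-2.1901, -0.5838,  0.3084])}
cheese_center [(array([ 0.6628, -0.1177,  0.0198]), 0.8), (array([ 0.5623, -0.2688,  0.0226]), 0.63)]
shelf []
bay_wide [(array([0.4491, 0.1652, 0.0008]), 0.66), (array([ 0.5351, -0.0832,  0.0028]), 0.62), (array([ 0.7484, -0.021 ,  0.0017]), 0.26)]
bay_narrow [(array([ 0.6468,  0.1554, -0.0006]), 0.58)]
crock [(array([ 0.5344, -0.0831,  0.0077]), 0.83), (array([ 0.4486,  0.1676, -0.0016]), 0.41)]
jar_amber [(array([ 0.539 ,  0.0381, -0.0006]), 0.67), (array([ 0.4462,  0.1626, -0.0035]), 0.17)]
jar_green [(array([ 0.7511, -0.0224, -0.0035]), 0.95)]
bowl_center [(array([ 0.5124, -0.4459,  0.0197]), 0.6), (array([ 0.4477,  0.1645, -0.0036]), 0.57), (array([0.536 , 0.0374, 0.0
[... 238 characters left out ...]
-0.11698295177875082, 'position': array([0.261 , 0.2247, 1.3238]), 'attitude': array([-1.3251,  2.639 , -0.4353])}
cheese_center [(array([ 0.666 , -0.1169,  0.0185]), 0.86), (array([ 0.5587, -0.2672,  0.0198]), 0.8)]
shelf []
bay_wide []
bay_narrow []
crock [(array([ 0.536 , -0.0789, -0.0014]), 0.79)]
jar_amber [(array([0.5406, 0.0387, 0.0009]), 0.67), (array([0.557 , 0.4194, 0.0205]), 0.48)]
jar_green [(array([ 0.7513, -0.0222, -0.0053]), 0.58), (array([0.6907, 0.3411, 0.03  ]), 0.52)]
bowl_center [(array([ 0.5103, -0.451 ,  0.0215]), 0.69)]
wedge_center [(array([0.5537, 0.4223, 0.0233]), 0.95)]
tin_center [(array([0.6921, 0.3429, 0.0329]), 0.92), (array([ 0.5572, -0.2658,  0.0197]), 0.44)]
```

View pics/scene0.png

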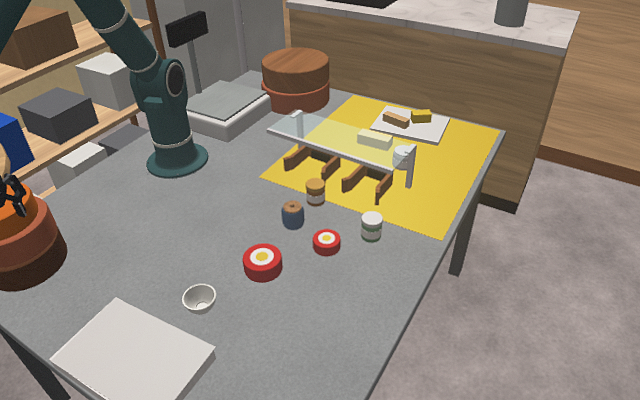

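View pics/side0.png

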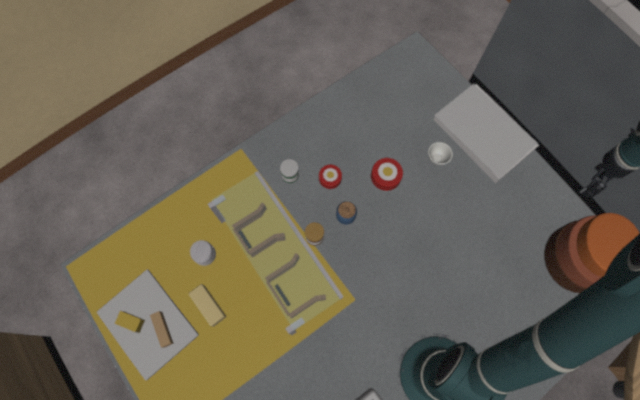

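Emit:
{"op": "move_arm", "data": {"motion": [[[0,0,0,0,0]]]}}

```text
time_s: 1.18
position: [0.1531, -0.6317, 0.1985]
ee_rot: [3.119, 0.373, -0.0]
force: [0.2, 0.2, 0.2]
opening: 0.0753
finger_force: 0.0
```

```bash
cat >> h.py <<'E'
def proj(c,P):
    k=bot.calibration(c); R=cv2.Rodrigues(np.array(k["attitude"],float))[0]
    Q=(P-k["position"])@R; s=Q[...,:2]/Q[...,2:]; f=1+k["k1"]*(s**2).sum(-1,keepdims=True)
    return (s*f*k["fx"]+[k["cx"],k["cy"]]).astype(np.float32)
def rect(c,im,z,x0,x1,y0,y1,m=0.001):
    # rows: x decreasing downward ; cols: y increasing to the right
    X,Y=np.meshgrid(np.arange(x1,x0,-m),np.arange(y0,y1,m),indexing="ij")
    uv=proj(c,np.stack([X,Y,0*X+z],-1))
    return cv2.remap(im,uv[...,0],uv[...,1],cv2.INTER_LINEAR)
E
python3 - <<'E'
from h import *
out=[]
for c in ("side","scene"):
    im=cv2.imread(f"pics/{c}0.png")
    r=rect(c,im,0.05,0.34,0.78,0.02,0.32)
    for i in range(0,440,50):
        cv2.line(r,(0,440-10-i),(6,440-10-i),(0,0,255),1); cv2.putText(r,f"{.35+i/1000:.2f}",(8,434-i),0,.3,(0,0,255))
    for j in range(30,300,50): cv2.line(r,(j,434),(j,440),(255,0,0),1); cv2.putText(r,f"{.02+j/1000:.2f}",(j-8,430),0,.3,(255,0,0))
    out.append(r)
cv2.imwrite("pics/rect.png",np.hstack(out))
E
```

```text
(no output)
```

View pics/rect.png

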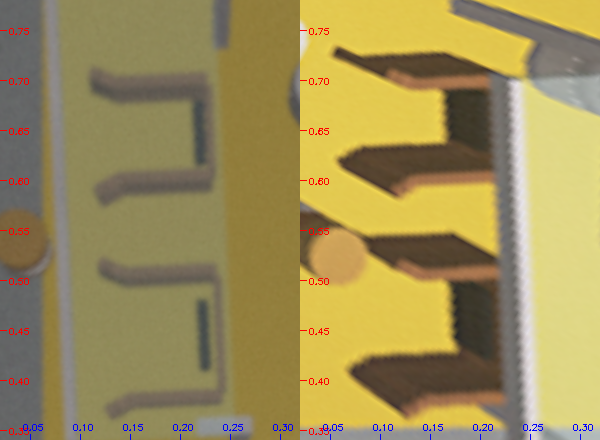

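Emit:
{"op": "move_arm", "data": {"motion": [[[3,0,0,0,0],[3,0,0,4,0],[3,0,0,4,0],[3,0,0,4,0]]]}}

```text
time_s: 1.52
position: [0.1529, -0.6312, 0.3194]
ee_rot: [-3.118, -0.372, 0.0]
force: [0.3, -0.5, 0.5]
opening: 0.0299
finger_force: 0.0
```

Emit:
{"op": "move_arm", "data": {"motion": [[[0,0,-4,0,0],[0,0,-4,0,0],[0,0,-4,0,0],[0,0,-4,0,0],[0,0,-4,0,0]]]}}

```text
time_s: 1.93
position: [0.1531, -0.8331, 0.3191]
ee_rot: [3.118, 0.373, 0.0]
force: [1.2, -1.3, 1.2]
opening: 0.0001
finger_force: 0.0
```

Emit:
{"op": "move_arm", "data": {"motion": [[[0,0,-4,0,0],[0,0,-4,0,0],[0,0,-4,0,0],[0,0,-4,0,0],[0,0,-4,0,0]]]}}

```text
time_s: 2.35
position: [0.1256, -0.907, 0.3011]
ee_rot: [-3.113, -0.265, -0.041]
force: [-1.5, -0.8, -0.6]
opening: -0.0001
finger_force: 0.0
```

```bash
python3 -c "
from h import *
st()"
```

```text
t 2.35 p [ 0.1256 -0.907   0.3011] z [ 0.025   0.0188 -0.9995] y [ 0.1694 -0.9854 -0.0143] F [-1.4863 -0.8392 -0.6008] op -0.0001 q [ 1.3055  1.0854  0.6386  0.3405 -0.5953  1.792   0.1038]
```

Emit:
{"op": "move_arm", "data": {"motion": [[[0,0,0,4,0],[0,0,0,4,0],[0,0,0,4,0],[0,0,0,4,0],[0,0,0,4,0]]]}}

```text
time_s: 2.77
position: [0.1245, -0.8846, 0.4211]
ee_rot: [3.064, 0.259, 0.061]
force: [-0.2, -0.1, 1.2]
opening: -0.0
finger_force: 0.0
```

```bash
python3 -c "
from h import *
st()"
```

```text
t 2.77 p [ 0.1245 -0.8846  0.4211] z [ 0.0449 -0.0625 -0.997 ] y [ 0.1665 -0.9836  0.0692] F [-0.1759 -0.0988  1.1854] op -0.0 q [ 1.4059  0.9507  0.005   0.2801 -0.0398  1.8415 -0.0052]
```

Emit:
{"op": "move_arm", "data": {"motion": [[[0,0,0,4,0],[0,0,0,4,0],[0,0,0,4,0],[0,0,0,4,0],[0,0,0,4,0]]]}}

```text
time_s: 3.18
position: [0.1209, -0.858, 0.5534]
ee_rot: [2.914, 0.24, 0.069]
force: [0.6, -0.4, 0.2]
opening: 0.0001
finger_force: 0.0
```

```bash
python3 -c "
from h import *
st()"
```

```text
t 3.18 p [ 0.1209 -0.858   0.5534] z [ 0.0638 -0.2102 -0.9756] y [ 0.1565 -0.9634  0.2178] F [ 0.5649 -0.3631  0.1565] op 0.0001 q [ 1.3952  0.8012  0.049   0.2794 -0.0705  1.8415 -0.0074]
```

Emit:
{"op": "move_arm", "data": {"motion": [[[0,0,2,-3,-0.12],[0,0,2,-3,-0.12],[0,0,2,-3,-0.12],[0,0,2,-3,-0.12],[0,0,2,-3,-0.12]]]}}

```text
time_s: 3.6
position: [0.122, -0.7737, 0.4242]
ee_rot: [2.874, -0.525, -0.014]
force: [0.1, -1.3, 0.4]
opening: -0.0005
finger_force: 0.0
```

```bash
python3 -c "
from h import *
st()"
```

```text
t 3.6 p [ 0.122  -0.7737  0.4242] z [-0.0488 -0.2129 -0.9759] y [-0.3483 -0.9121  0.2164] F [ 0.0966 -1.2935  0.4444] op -0.0005 q [ 1.2458  0.478   0.1386  1.1109  0.0289  1.3564 -0.573 ]
```

Emit:
{"op": "move_arm", "data": {"motion": [[[0,0,0,0,-0.12],[0,0,0,0,-0.12],[0,0,0,0,-0.12],[0,0,0,2,-0.12],[0,0,0,2,-0.12]]]}}

```text
time_s: 4.02
position: [0.123, -0.7746, 0.4639]
ee_rot: [2.604, -1.356, -0.113]
force: [-1.1, -0.3, 0.7]
opening: 0.0003
finger_force: 0.0
```

Emit:
{"op": "move_arm", "data": {"motion": [[[0,0,0,2,-0.12],[0,0,0,2,-0.12],[0,0,0,2,-0.12],[0,0,0,2,-0.12],[0,0,0,2,-0.12]]]}}

```text
time_s: 4.43
position: [0.115, -0.7591, 0.5362]
ee_rot: [2.086, -2.056, -0.146]
force: [-0.5, -0.1, -0.8]
opening: -0.0001
finger_force: 0.0
```

Emit:
{"op": "move_arm", "data": {"motion": [[[0,0,0,0,-0.1],[0,0,-4,0,0],[0,0,-4,0,0],[0,0,-4,0,0],[0,0,-4,0,0]]]}}

```text
time_s: 4.85
position: [0.0992, -0.8721, 0.4821]
ee_rot: [1.969, -2.108, -0.055]
force: [0.1, -0.7, 0.9]
opening: -0.0001
finger_force: 0.0
```

```bash
python3 -c "
from h import *
st()"
```

```text
t 4.85 p [ 0.0992 -0.8721  0.4821] z [-0.211  -0.1457 -0.9666] y [-0.9761  0.0833  0.2006] F [ 0.144  -0.7487  0.9128] op -0.0001 q [ 1.2361  0.8872  0.5124  0.327  -0.1806  1.8413 -1.7234]
```

Emit:
{"op": "move_arm", "data": {"motion": [[[0,0,0,4,0],[0,0,0,4,0],[0,0,0,4,0],[0,0,0,4,0],[0,0,0,4,0]]]}}

```text
time_s: 5.27
position: [0.0811, -0.8117, 0.6142]
ee_rot: [1.932, -2.044, 0.065]
force: [0.7, 0.1, 1.2]
opening: 0.0
finger_force: 0.0
```

Emit:
{"op": "move_arm", "data": {"motion": [[[0,0,0,4,0],[0,0,0,4,0],[0,0,0,4,0],[0,0,0,4,0],[0,0,0,4,0]]]}}

```text
time_s: 5.68
position: [0.0627, -0.7586, 0.7249]
ee_rot: [1.882, -1.965, 0.194]
force: [-0.4, -0.9, 0.3]
opening: 0.0001
finger_force: 0.0
```

```bash
python3 -c "
from h import *
st()"
```

```text
t 5.68 p [ 0.0627 -0.7586  0.7249] z [-0.196  -0.3758 -0.9057] y [-0.9806  0.0785  0.1797] F [-0.371  -0.9094  0.3284] op 0.0001 q [ 1.1335  0.5402  0.6198  0.4338 -0.1298  1.8416 -1.6256]
```

Emit:
{"op": "move_arm", "data": {"motion": [[[0,0,2,-2,-0.1],[0,0,0,0,-0.1],[0,0,0,0,-0.1],[0,0,0,0,-0.1],[0,0,0,0,-0.1]]]}}

```text
time_s: 6.1
position: [0.0571, -0.7293, 0.6828]
ee_rot: [1.321, -2.339, 0.077]
force: [0.5, 0.6, 0.1]
opening: 0.0003
finger_force: 0.0
```

Emit:
{"op": "move_arm", "data": {"motion": [[[0,0,-2,3.5,0],[0,0,-2,3.5,0],[0,0,-2,3.5,0],[0,0,-2,3.5,0],[0,0,-2,3.5,0]]]}}

```text
time_s: 6.52
position: [0.0273, -0.7722, 0.7511]
ee_rot: [1.31, -2.235, 0.242]
force: [-0.1, -0.1, 0.2]
opening: 0.0001
finger_force: 0.0
```

Emit:
{"op": "move_arm", "data": {"motion": [[[0,0,-2,3.5,0],[0,0,-2,3.5,0],[0,0,-2,3.5,0],[0,0,-2,3.5,0],[0,0,-2,3.5,0]]]}}

```text
time_s: 6.93
position: [0.0065, -0.7849, 0.7968]
ee_rot: [1.291, -2.161, 0.349]
force: [-0.6, -0.8, -0.3]
opening: -0.0002
finger_force: 0.0
```

```bash
python3 -c "
from h import *
st()"
```

```text
t 6.93 p [ 0.0065 -0.7849  0.7968] z [-0.353  -0.4997 -0.791 ] y [-0.8659  0.4948  0.0738] F [-0.597  -0.7763 -0.2592] op -0.0002 q [ 1.1059  0.6672  1.5221  0.2793 -0.7966  1.8417 -1.8827]
```

Emit:
{"op": "move_arm", "data": {"motion": [[[0,2,1.5,-2.9,0.12],[0,2,1.5,-2.9,0.12],[0,2,1.5,-2.9,0.12],[0,2,1.5,-2.9,0.12],[0,2,1.5,-2.9,0.12]]]}}

```text
time_s: 7.35
position: [0.0767, -0.7333, 0.7151]
ee_rot: [1.721, -1.885, 0.554]
force: [-0.3, 1.8, 2.1]
opening: 0.0
finger_force: 0.0
```

Emit:
{"op": "move_arm", "data": {"motion": [[[0,2,1.5,-2.9,0.12],[0,2,1.5,-2.9,0.12],[0,2,1.5,-2.9,0.12],[0,2,1.5,-2.9,0.12],[0,2,1.5,-2.9,0.12]]]}}

```text
time_s: 7.77
position: [0.1443, -0.673, 0.6073]
ee_rot: [2.157, -1.517, 0.711]
force: [-1.0, -2.7, -1.6]
opening: -0.0002
finger_force: 0.0
```

```bash
python3 -c "
from h import *
st()"
```

```text
t 7.77 p [ 0.1443 -0.673   0.6073] z [ 0.1724 -0.5926 -0.7868] y [-0.9447 -0.3256  0.0382] F [-0.9976 -2.7086 -1.6288] op -0.0002 q [-0.0817 -0.1959  1.2218  1.5011  0.2772  1.0467 -1.6561]
```

Emit:
{"op": "move_arm", "data": {"motion": [[[0,1.7,1.2,-1.5,0.12],[0,1.7,1.2,-1.5,0.12],[0,1.7,1.2,-1.5,0.12],[0,1.7,1.2,-1.5,0.12],[0,1.7,1.2,-1.5,0.12]]]}}

```text
time_s: 8.18
position: [0.228, -0.6123, 0.5307]
ee_rot: [2.63, -0.851, 0.886]
force: [-0.3, 0.2, -0.5]
opening: 0.0
finger_force: 0.0
```

Emit:
{"op": "move_arm", "data": {"motion": [[[6,1.7,1.2,-1.5,0.12],[6,1.7,1.2,-1.5,0.12],[6,1.7,1.2,-1.5,0.12],[6,1.7,1.2,-1.5,0.12],[6,1.7,1.2,-1.5,0.12]]]}}

```text
time_s: 8.6
position: [0.3119, -0.527, 0.4622]
ee_rot: [2.906, -0.039, 0.998]
force: [-0.1, -0.4, 0.2]
opening: 0.0596
finger_force: 0.0
```

```bash
python3 -c "
from h import *
st()"
```

```text
t 8.6 p [ 0.3119 -0.527   0.4622] z [ 0.6126 -0.0728 -0.7871] y [-0.0461 -0.9973  0.0564] F [-0.1095 -0.4499  0.2403] op 0.0596 q [-0.4485 -0.3071  1.5441  1.727  -0.2871  1.0758 -0.3534]
```

Emit:
{"op": "move_arm", "data": {"motion": [[[6,1.8,1.0,-1.6,0.12],[6,1.8,1.0,-1.6,0.12],[6,1.8,1.0,-1.6,0.12],[6,1.8,1.0,-1.6,0.12]]]}}

```text
time_s: 8.93
position: [0.3614, -0.4204, 0.4192]
ee_rot: [-2.877, -0.623, -1.006]
force: [-0.3, -0.7, 0.3]
opening: 0.0597
finger_force: 0.0
```

```bash
python3 -c "
from h import *
st()"
```

```text
t 8.93 p [ 0.3614 -0.4204  0.4192] z [ 0.5919  0.1579 -0.7904] y [ 0.3804 -0.9193  0.1012] F [-0.3361 -0.7237  0.3235] op 0.0597 q [-0.5519 -0.3077  1.5461  1.8209 -0.3529  1.15   -0.0032]
```

Emit:
{"op": "move_arm", "data": {"motion": [[[6,2.8,-0.5,-2.2,0],[6,2.8,-0.5,-2.2,0],[6,2.8,-0.5,-2.2,0],[6,2.8,-0.5,-2.2,0],[6,2.8,-0.5,-2.2,0]]]}}

```text
time_s: 9.35
position: [0.4613, -0.3686, 0.3493]
ee_rot: [2.881, 0.58, 0.997]
force: [-0.2, 0.2, -0.1]
opening: 0.0603
finger_force: 0.0
```

```bash
python3 -c "
from h import *
st()"
```

```text
t 9.35 p [ 0.4613 -0.3686  0.3493] z [ 0.6034  0.0848 -0.7929] y [ 0.3348 -0.9294  0.1554] F [-0.2153  0.1856 -0.0926] op 0.0603 q [-0.767  -0.3077  1.5457  1.983  -0.3126  0.8017 -0.1573]
```

Emit:
{"op": "move_arm", "data": {"motion": [[[6,2.4,-1.9,0,-0.12],[6,2.4,-1.9,0,-0.12],[6,2.4,-1.9,0,-0.12],[6,2.4,-1.9,0,-0.12],[6,2.4,-1.9,0,-0.12]]]}}

```text
time_s: 9.77
position: [0.527, -0.4167, 0.3632]
ee_rot: [2.805, -0.084, 0.901]
force: [-0.8, 0.2, -0.5]
opening: 0.06
finger_force: 0.0
```

Emit:
{"op": "move_arm", "data": {"motion": [[[6,2.4,-1.9,0,-0.12],[6,2.4,-1.9,0,-0.12],[6,2.4,-1.9,0,0],[6,2.4,-1.9,0,0],[6,2.4,-1.9,0,0]]]}}

```text
time_s: 10.18
position: [0.5574, -0.4349, 0.4029]
ee_rot: [2.72, -0.281, 0.891]
force: [0.4, -0.9, 0.7]
opening: 0.0598
finger_force: 0.0
```

```bash
python3 -c "
from h import *
st()"
```

```text
t 10.18 p [ 0.5574 -0.4349  0.4029] z [ 0.55   -0.3077 -0.7764] y [-0.2628 -0.9462  0.1888] F [ 0.4132 -0.9375  0.6757] op 0.0598 q [-1.0643 -0.3075  1.546   1.8702  0.4506  0.619  -1.4665]
```

Emit:
{"op": "move_arm", "data": {"motion": [[[6,2.4,-1.9,0,0],[6,2.4,-1.9,0,0],[6,2.4,-1.9,0,0],[6,2.4,-1.9,0,0],[6,2.4,-1.9,0,0]]]}}

```text
time_s: 10.6
position: [0.5818, -0.4473, 0.4478]
ee_rot: [2.662, -0.287, 0.938]
force: [-0.2, -0.5, -0.1]
opening: 0.0602
finger_force: 0.0
```

```bash
python3 -c "
from h import *
st()"
```

```text
t 10.6 p [ 0.5818 -0.4473  0.4478] z [ 0.5757 -0.3466 -0.7406] y [-0.2843 -0.9341  0.2161] F [-0.1741 -0.5465 -0.083 ] op 0.0602 q [-1.1005 -0.3067  1.5453  1.7962  0.4989  0.642  -1.5151]
```

```bash
cat > fk.py <<'E'
import numpy as np, itertools
from scipy.spatial.transform import Rotation as Ro
D="""1.29 0.4684 -0.0116 1.6037 0.006 1.0714 -0.0563|0.1529 -0.6311 0.1975|-0.0005 0.0017 -1|0.2355 -0.9719 -0.0018
1.3055 1.0854 0.6386 0.3405 -0.5953 1.792 0.1038|0.1256 -0.907 0.3011|0.025 0.0188 -0.9995|0.1694 -0.9854 -0.0143
1.4059 0.9507 0.005 0.2801 -0.0398 1.8415 -0.0052|0.1245 -0.8846 0.4211|0.0449 -0.0625 -0.997|0.1665 -0.9836 0.0692
1.3952 0.8012 0.049 0.2794 -0.0705 1.8415 -0.0074|0.1209 -0.858 0.5534|0.0638 -0.2102 -0.9756|0.1565 -0.9634 0.2178
1.2458 0.478 0.1386 1.1109 0.0289 1.3564 -0.573|0.122 -0.7737 0.4242|-0.0488 -0.2129 -0.9759|-0.3483 -0.9121 0.2164
1.2361 0.8872 0.5124 0.327 -0.1806 1.8413 -1.7234|0.0992 -0.8721 0.4821|-0.211 -0.1457 -0.9666|-0.9761 0.0833 0.2006
1.1335 0.5402 0.6198 0.4338 -0.1298 1.8416 -1.6256|0.0627 -0.7586 0.7249|-0.196 -0.3758 -0.9057|-0.9806 0.0785 0.1797
1.1059 0.6672 1.5221 0.2793 -0.7966 1.8417 -1.8827|0.0065 -0.7849 0.7968|-0.353 -0.4997 -0.791|-0.8659 0.4948 0.0738
-0.0817 -0.1959 1.2218 1.5011 0.2772 1.0467 -1.6561|0.1443 -0.673 0.6073|0.1724 -0.5926 -0.7868|-0.9447 -0.3256 0.0382
-0.4485 -0.3071 1.5441 1.727 -0.2871 1.0758 -0.3534|0.3119 -0.527 0.4622|0.6126 -0.0728 -0.7871|-0.0461 -0.9973 0.0564
-0.767 -0.3077 1.5457 1.983 -0.3126 0.8017 -0.1573|0.4613 -0.3686 0.3493|0.6034 0.0848 -0.7929|0.3348 -0.9294 0.1554
-1.1005 -0.3067 1.5453 1.7962 0.4989 0.642 -1.5151|0.5818 -0.4473 0.4478|0.5757 -0.3466 -0.7406|-0.2843 -0.9341 0.2161"""
S=[[np.array(list(map(float,p.split()))) for p in l.split("|")] for l in D.split("\n")]
AX="zyzyzyz"
def chain(q,sg):
    R=Ro.identity(); out=[]
    for a,s,v in zip(AX,sg,q): R=R*Ro.from_euler(a,s*v); out.append(R)
    return out
def best():
    b=None
    for s in itertools.product((-1,1),repeat=7):
        e=0; off=[]
        for q,p,z,y in S:
            R=chain(q,s)[-1].as_matrix(); e+=np.linalg.norm(R[:,2]-z)
        if b is None or e<b[0]: b=(e,s)
    return b
if __name__=="__main__":
    e,s=best(); print(e,s)
    for yo in range(2):
        pass
    A=[];B=[]
    for q,p,z,y in S:
        C=chain(q,s); A.append(np.hstack([np.eye(3)]+[c.as_matrix() for c in C])); B.append(p)
        T=np.column_stack([np.cross(y,z),y,z]); 
    print((C[-1].inv()*Ro.from_matrix(T)).as_rotvec())
    A=np.vstack(A);B=np.hstack(B)
    t,res,rk,_=np.linalg.lstsq(A,B,rcond=1e-3); print(rk,np.abs(A@t-B).max()); print(t.reshape(-1,3).round(4))
E
python3 fk.py
```

```text
0.000952061804769024 (-1, 1, -1, 1, -1, 1, -1)
[7.44052335e-06 9.69867734e-05 1.57077102e+00]
17 5.939255675954658e-05
[[ 0.000e+00 -0.000e+00  1.531e-01]
 [ 0.000e+00 -1.440e-02  1.531e-01]
 [-0.000e+00 -1.440e-02  2.603e-01]
 [-1.000e-04 -2.200e-03  2.603e-01]
 [ 0.000e+00 -2.200e-03  2.362e-01]
 [-0.000e+00 -1.000e-04  2.362e-01]
 [-2.000e-04 -1.000e-04  1.731e-01]
 [ 0.000e+00 -1.000e-04  1.731e-01]]
```

```bash
cat > ik.py <<'E'
import numpy as np
from fk import chain
from scipy.spatial.transform import Rotation as Ro
from scipy.optimize import least_squares
SG=(-1,1,-1,1,-1,1,-1)
T=[(1,[0,-.0288,.3062]),(3,[0,-.0044,.5206]),(5,[0,0,.4724]),(7,[0,0,.3462])]
lo=np.array([-2.53,-.31,-1.57,.28,-1.29,.15,-2.92]);hi=np.array([2.53,2.02,1.55,2.44,4.43,1.84,2.92])
def fk(q):
    C=chain(q,SG); M=[c.as_matrix() for c in C]
    p=np.array([0,0,.1531])+M[0]@[0,-.0144,.1531]+M[1]@[0,-.0144,.2603]+M[2]@[0,-.0022,.2603]+M[3]@[0,-.0022,.2362]+M[4]@[0,0,.2362]+M[5]@[0,0,.1731]+M[6]@[0,0,.1731]
    return p,C[-1]*Ro.from_euler("z",np.pi/2)
def pose(yaw,tilt):   # push direction yaw, lean tilt; tool x toward push dir up
    L=np.array([np.cos(yaw),np.sin(yaw),0]);Z=np.array([0,0,1.])
    z=L*np.sin(tilt)-Z*np.cos(tilt); x=L*np.cos(tilt)+Z*np.sin(tilt)
    return Ro.from_matrix(np.column_stack([x,np.cross(z,x),z]))
def solve(p,R,q0,w=.3,reg=0,qr=None):
    def f(q):
        pp,RR=fk(q); r=[pp-p,w*(R*RR.inv()).as_rotvec()]
        if reg: r.append(reg*(q-(q0 if qr is None else qr)))
        return np.hstack(r)
    s=least_squares(f,np.clip(q0,lo+1e-4,hi-1e-4),bounds=(lo,hi)); pp,RR=fk(s.x)
    return s.x,np.linalg.norm(pp-p),(R*RR.inv()).magnitude()
E
cat > a.py <<'E'
from ik import *
np.set_printoptions(precision=3,suppress=True)
q=np.array([-1.1005,-.3067,1.5453,1.7962,.4989,.642,-1.5151]); p,R=fk(q); print(p,R.as_matrix()[:,2])
rng=np.random.default_rng(0)
for nm,P,yaw in [("pre",(.595,-.362,.1),110),("c",(.577,-.31,.012),110),("mid",(.43,-.2,.012),87),("mid2",(.435,-.05,.012),87),("home",(.445,.12,.012),87)]:
    sols=[]
    for k in range(40):
        x,e,a=solve(np.array(P),pose(np.radians(yaw),.66),rng.uniform(lo,hi))
        if e<1e-3 and a<1e-2: sols.append(x)
    print(nm,len(sols)); sols=np.array(sols)
    if len(sols): print(sols[np.argsort(np.abs(sols[:,2]))][:6])
E
python3 a.py
```

```text
[ 0.582 -0.447  0.448] [ 0.576 -0.347 -0.741]
pre 24
[[ 0.698  1.028 -0.082  0.985 -0.278  1.693  1.031]
 [ 0.618  1.025  0.096  0.995 -0.401  1.713  1.105]
 [ 0.61   1.025  0.112  0.995 -0.412  1.715  1.112]
 [ 0.604  1.025  0.126  0.996 -0.421  1.717  1.117]
 [ 0.783  1.046 -0.275  0.974 -0.141  1.682  0.948]
 [ 0.531  1.035  0.287  1.005 -0.531  1.744  1.183]]
c 23
[[ 0.648  1.039 -0.043  1.179 -0.321  1.492  1.084]
 [ 0.654  1.04  -0.055  1.178 -0.312  1.491  1.078]
 [ 0.674  1.042 -0.092  1.176 -0.284  1.486  1.06 ]
 [ 0.494  1.047  0.246  1.195 -0.531  1.544  1.222]
 [ 0.767  1.06  -0.273  1.167 -0.147  1.473  0.969]
 [ 0.77   1.061 -0.28   1.166 -0.142  1.473  0.966]]
mid 21
[[ 0.683  0.732  0.049  1.883 -0.615  1.072  1.126]
 [ 0.838  0.741 -0.154  1.871 -0.483  1.019  1.008]
 [ 0.844  0.742 -0.161  1.871 -0.478  1.017  1.004]
 [ 0.575  0.739  0.19   1.89  -0.7    1.118  1.202]
 [ 0.934  0.758 -0.28   1.865 -0.391  0.992  0.927]
 [ 1.017  0.779 -0.39   1.859 -0.305  0.974  0.851]]
mid2 28
[[ 0.447  0.648  0.048  2.099 -0.825  0.909  1.128]
 [ 0.437  0.649  0.061  2.099 -0.832  0.914  1.134]
 [ 0.57   0.653 -0.101  2.09  -0.735  0.856  1.047]
 [ 0.336  0.654  0.184  2.106 -0.898  0.962  1.194]
 [ 0.653  0.662 -0.202  2.085 -0.666  0.822  0.985]
 [ 0.67   0.664 -0.222  2.084 -0.652  0.816  0.972]]
home 16
[[ 0.286  0.614 -0.179  2.212 -1.025  0.664  1.016]
 [ 0.335  0.621 -0.236  2.209 -0.988  0.638  0.985]
 [-0.155  0.63   0.344  2.24  -1.268  0.914  1.209]
 [-0.202  0.64   0.401  2.243 -1.288  0.946  1.224]
 [ 0.618  0.699 -0.575  2.191 -0.666  0.497  0.707]
 [ 0.625  0.701 -0.583  2.191 -0.656  0.494  0.698]]
```

```bash
cat >> ik.py <<'E'
VL=.7*np.array([2.57,2.57,3.14,3.14,3.14,3.14,3.14])/12
def row(q,cmd,r,w=.3,reg=.02):
    p,R=cmd; pt=p+np.array(r[1:4])/100; Rt=Ro.from_euler("z",r[4])*R
    def f(x):
        pp,RR=fk(x); return np.hstack([pp-pt,w*(Rt*RR.inv()).as_rotvec(),reg*(x-q)])
    l=np.maximum(lo,q-VL);h=np.minimum(hi,q+VL)
    x=least_squares(f,np.clip(q,l+1e-6,h-1e-6),bounds=(l,h)).x
    pp,RR=fk(x)
    ok=np.linalg.norm(pp-pt)<.002 and (Rt*RR.inv()).magnitude()<.01
    return x,((pt,Rt) if ok else (pp,RR))
def run(q,segs,**k):
    cmd=fk(q)
    for n,r in segs:
        for _ in range(n): q,cmd=row(q,cmd,r,**k)
        p,R=fk(q);M=R.as_matrix(); print(n,p.round(3),"z",M[:,2].round(3),"yz",M[2,1].round(3),"q",q.round(2))
    return q
E
cat > a.py <<'E'
from ik import *
q=np.array([-.767,-.3077,1.5457,1.983,-.3126,.8017,-.1573])
for w,reg in((.3,.02),(.3,.005),(.1,.01)):
    run(q,[(7,[6,2.4,-1.9,0,-.12]),(3,[6,2.4,-1.9,0,0]),(5,[6,2.4,-1.9,0,0])],w=w,reg=reg)
print("plan")
q=np.array([-1.1005,-.3067,1.5453,1.7962,.4989,.642,-1.5151])
for s in ([(12,[6,-1,3.5,0,.1]),(12,[6,0,3.5,0,.08]),(10,[6,2,2,0,0])],[(20,[6,0,4,0,.0]),(10,[6,2,2,0,0])],[(12,[6,-1,3.5,0,.1]),(10,[6,3,0,0,0]),(10,[6,3,0,0,0])]):
    run(q,s); print()
E
python3 a.py
```

```text
7 [ 0.57  -0.451  0.385] z [ 0.511 -0.49  -0.706] yz 0.227 q [-0.6   0.17  1.31  1.95 -0.22  0.37 -1.2 ]
3 [ 0.642 -0.508  0.385] z [ 0.51  -0.492 -0.706] yz 0.228 q [-0.2   0.37  1.01  1.74 -0.54  0.44 -0.97]
5 [ 0.762 -0.603  0.385] z [ 0.511 -0.491 -0.705] yz 0.228 q [ 0.1   0.65  0.85  1.33 -0.69  0.6  -0.95]
7 [ 0.571 -0.451  0.384] z [ 0.511 -0.491 -0.705] yz 0.228 q [-0.6   0.17  1.31  1.95 -0.22  0.37 -1.2 ]
3 [ 0.643 -0.508  0.384] z [ 0.511 -0.491 -0.705] yz 0.228 q [-0.21  0.37  1.02  1.74 -0.55  0.44 -0.95]
5 [ 0.763 -0.603  0.384] z [ 0.511 -0.491 -0.705] yz 0.228 q [ 0.09  0.66  0.86  1.33 -0.71  0.61 -0.94]
7 [ 0.583 -0.463  0.386] z [ 0.558 -0.573 -0.6  ] yz 0.305 q [-0.6   0.19  1.28  2.02 -0.09  0.15 -1.3 ]
3 [ 0.654 -0.519  0.387] z [ 0.541 -0.595 -0.595] yz 0.32 q [-0.19  0.35  0.92  1.81 -0.31  0.19 -1.16]
5 [ 0.774 -0.614  0.387] z [ 0.544 -0.592 -0.595] yz 0.318 q [ 0.13  0.61  0.69  1.41 -0.44  0.33 -1.1 ]
plan
12 [ 0.462 -0.027  0.448] z [ 0.53   0.412 -0.741] yz 0.215 q [ 0.03 -0.31  0.32  2.07 -0.61  1.02  0.  ]
12 [0.462 0.393 0.448] z [-0.031  0.671 -0.741] yz 0.216 q [-0.38  0.08 -0.01  1.75 -0.76  1.15  0.25]
10 [0.662 0.593 0.448] z [-0.031  0.672 -0.74 ] yz 0.217 q [-0.54  0.59  0.01  1.05 -0.7   1.19  0.  ]

20 [0.582 0.353 0.448] z [ 0.576 -0.346 -0.741] yz 0.216 q [-1.11  0.28  0.21  1.52  0.7   1.32 -2.86]
10 [0.781 0.552 0.447] z [ 0.58  -0.343 -0.739] yz 0.212 q [-0.95  0.95  0.22  0.44  0.54  1.59 -2.55]

12 [ 0.462 -0.027  0.448] z [ 0.53   0.412 -0.741] yz 0.215 q [ 0.03 -0.31  0.32  2.07 -0.61  1.02  0.  ]
10 [ 0.762 -0.027  0.448] z [ 0.532  0.411 -0.74 ] yz 0.217 q [-0.03  0.27  0.33  1.54 -0.8   1.    0.01]
10 [ 1.06  -0.027  0.447] z [ 0.54   0.409 -0.736] yz 0.223 q [ 0.07  0.96  0.37  0.43 -0.88  1.29 -0.34]
```

Emit:
{"op": "move_arm", "data": {"motion": [[[6,0,3.5,0,0.1],[6,0,3.5,0,0.1],[6,0,3.5,0,0.1],[6,0,3.5,0,0.1],[6,0,3.5,0,0.1]]]}}

```text
time_s: 11.02
position: [0.5813, -0.2702, 0.4471]
ee_rot: [2.786, 0.408, 1.068]
force: [0.1, 0.4, -0.1]
opening: 0.0599
finger_force: 0.0
```

Emit:
{"op": "move_arm", "data": {"motion": [[[6,0,3.5,0,0.1],[6,0,3.5,0,0.1],[6,0,3.5,0,0.1],[6,0,3.5,0,0.1],[6,0,3.5,0,0.1]]]}}

```text
time_s: 11.43
position: [0.5813, -0.0959, 0.4471]
ee_rot: [-2.665, -1.111, -1.111]
force: [0.3, -0.2, -0.2]
opening: 0.0601
finger_force: 0.0
```

```bash
python3 -c "
from h import *
st()"
```

```text
t 11.43 p [ 0.5813 -0.0959  0.4471] z [ 0.6009  0.2992 -0.7412] y [ 0.6357 -0.7411  0.2163] F [ 0.3255 -0.222  -0.1676] op 0.0601 q [-0.8082 -0.2922  1.0276  1.9447 -0.307   0.8017 -0.3547]
```

```bash
cat > a.py <<'E'
from ik import *
q=np.array([-0.8082,-0.2922,1.0276,1.9447,-0.307,0.8017,-0.3547])
A=[(10,[6,1,3.5,0,.1]),(6,[6,3,0,0,.0])]
for s in (A+[(14,[6,0,-3.8,0,0.02]),(8,[6,0,-2,-3,0])],[(8,[6,3,0,0,.1]),(5,[6,0,-3.5,0,.05]),(8,[6,-1,-2,-3.5,0])]):
    run(q,s,reg=.005); print()
E
python3 a.py
```

```text
10 [0.611 0.254 0.467] z [ 0.304  0.63  -0.714] yz 0.381 q [-1.89 -0.31  1.55  1.77 -0.33  0.87  0.02]
6 [0.696 0.245 0.494] z [ 0.554  0.525 -0.646] yz 0.56 q [-1.95 -0.31  1.55  1.76 -0.11  0.59 -0.19]
14 [ 0.6   -0.23   0.522] z [ 0.672  0.376 -0.638] yz 0.706 q [-1.06 -0.31  1.55  1.71 -0.52  1.03  0.84]
8 [ 0.535 -0.317  0.332] z [ 0.741  0.053 -0.67 ] yz 0.737 q [-0.87 -0.31  1.55  2.13 -0.62  0.49  1.19]

8 [ 0.688 -0.039  0.487] z [ 0.612  0.414 -0.674] yz 0.526 q [-1.46 -0.31  1.55  1.76 -0.34  0.79  0.18]
5 [ 0.631 -0.179  0.505] z [ 0.647  0.384 -0.658] yz 0.633 q [-1.18 -0.31  1.55  1.73 -0.46  0.95  0.6 ]
8 [ 0.494 -0.278  0.277] z [ 0.704  0.104 -0.703] yz 0.677 q [-0.84 -0.31  1.55  2.25 -0.69  0.49  1.18]
```

```bash
cat > a.py <<'E'
from ik import *
import itertools
from multiprocessing import Pool
q0=np.array([-0.8082,-0.2922,1.0276,1.9447,-0.307,0.8017,-0.3547])
R0=fk(q0)[1].as_matrix()
def go(s):
    out=[]
    for reg in (.005,.02):
        q=q0;cmd=fk(q);mz=9
        for r in s:
            for _ in range(5):
                q,cmd=row(q,cmd,r,reg=reg)
            mz=min(mz,cmd[0][2])
        R=cmd[1].as_matrix()
        dev=abs(R[2,2]-R0[2,2])+abs(R[2,1]-R0[2,1])
        out.append((abs(q[2])+max(0,.3-q[1])+3*dev+(9 if mz<.33 else 0),q,cmd[0],dev))
    return max(o[0] for o in out),s,out
M=[(6,a,b,c,y) for a,b,c in [(3,0,0),(-3,0,0),(0,3,0),(0,-3,0),(2,2,0),(2,-2,0),(-2,2,0),(0,0,-2),(0,0,3),(2,-2,-1.5)] for y in(-.1,0,.1)]
if __name__=="__main__":
    import time;t=time.time()
    with Pool() as P:
        beam=[()]
        for d in range(3):
            c=[b+(m,) for b in beam for m in M]
            res=sorted(P.map(go,c,chunksize=4),key=lambda r:r[0]); beam=[r[1] for r in res[:10]]
            print(d,time.time()-t)
            for r in res[:3]: print(round(r[0],3),[m[1:] for m in r[1]],*[(o[1].round(2),o[2].round(2),round(o[3],3)) for o in r[2]])
E
timeout 500 env OMP_NUM_THREADS=1 python3 a.py
```

```text
0 3.3715972900390625
0.766 [(2, 2, 0, -0.1)] (array([-0.25, -0.02,  0.21,  1.86, -0.02,  0.57, -1.26]), array([ 0.68, -0.  ,  0.45]), np.float64(0.033)) (array([-0.37, -0.03,  0.33,  1.86, -0.02,  0.57, -1.25]), array([ 0.69, -0.  ,  0.45]), np.float64(0.035))
0.848 [(0, 3, 0, -0.1)] (array([-0.22, -0.21,  0.11,  2.04, -0.03,  0.56, -1.27]), array([0.59, 0.04, 0.44]), np.float64(0.077)) (array([-0.22, -0.21,  0.11,  2.03, -0.03,  0.56, -1.27]), array([0.59, 0.04, 0.44]), np.float64(0.077))
0.935 [(0, 0, 3, -0.1)] (array([-0.33, -0.27,  0.35,  1.72,  0.1 ,  0.93, -1.26]), array([ 0.58, -0.1 ,  0.6 ]), np.float64(0.0)) (array([-0.34, -0.27,  0.37,  1.72,  0.11,  0.93, -1.26]), array([ 0.58, -0.1 ,  0.6 ]), np.float64(0.0))
1 74.25927376747131
0.23 [(2, 2, 0, -0.1), (3, 0, 0, 0.1)] (array([ 0.24,  0.36, -0.17,  1.41, -0.46,  0.81, -0.44]), array([0.83, 0.  , 0.45]), np.float64(0.021)) (array([ 0.12,  0.34, -0.01,  1.42, -0.53,  0.82, -0.4 ]), array([0.83, 0.  , 0.45]), np.float64(0.018))
0.299 [(2, 2, 0, -0.1), (2, -2, 0, 0.1)] (array([ 0.42,  0.29, -0.22,  1.48, -0.46,  0.83, -0.36]), 
[... 536 characters left out ...]
65]), array([ 0.73, -0.1 ,  0.5 ]), np.float64(0.0)) (array([-0.25,  0.29,  0.03,  1.39,  0.72,  1.28, -2.65]), array([ 0.73, -0.1 ,  0.5 ]), np.float64(0.0))
0.065 [(2, 2, 0, -0.1), (3, 0, 0, 0.1), (2, -2, 0, 0.1)] (array([ 0.32,  0.83, -0.04,  0.65, -0.67,  1.45,  0.04]), array([ 0.93, -0.1 ,  0.45]), np.float64(0.007)) (array([ 0.33,  0.81, -0.06,  0.68, -0.66,  1.42,  0.04]), array([ 0.93, -0.1 ,  0.45]), np.float64(0.001))
0.136 [(0, 0, 3, -0.1), (3, 0, 0, -0.1), (3, 0, 0, 0.1)] (array([ 0.  ,  0.36,  0.12,  1.08, -0.1 ,  0.97, -1.15]), array([ 0.88, -0.1 ,  0.6 ]), np.float64(0.0)) (array([-0.01,  0.36,  0.14,  1.09, -0.11,  0.96, -1.15]), array([ 0.88, -0.1 ,  0.6 ]), np.float64(0.0))
```

Emit:
{"op": "move_arm", "data": {"motion": [[[6,0,0,3,-0.1],[6,0,0,3,-0.1],[6,0,0,3,-0.1],[6,0,0,3,-0.1],[6,0,0,3,-0.1]]]}}

```text
time_s: 11.85
position: [0.5813, -0.0966, 0.597]
ee_rot: [2.785, 0.402, 1.068]
force: [0.1, -1.6, -0.4]
opening: 0.0599
finger_force: 0.0
```

Emit:
{"op": "move_arm", "data": {"motion": [[[6,3,0,0,-0.1],[6,3,0,0,-0.1],[6,3,0,0,-0.1],[6,3,0,0,-0.1],[6,3,0,0,-0.1]]]}}

```text
time_s: 12.27
position: [0.7329, -0.0967, 0.5954]
ee_rot: [2.664, -0.285, 0.938]
force: [0.8, -0.0, 0.5]
opening: 0.06
finger_force: 0.0
```

```bash
python3 -c "
from h import *
st()"
```

```text
t 12.27 p [ 0.7329 -0.0967  0.5954] z [ 0.5762 -0.3451 -0.7409] y [-0.283  -0.9347  0.2153] F [ 0.8161 -0.0138  0.472 ] op 0.06 q [-0.2899  0.1101  0.2107  1.4038  0.4458  1.0457 -1.9809]
```

```bash
cat > a.py <<'E'
from ik import *
q0=np.array([-0.2899,0.1101,0.2107,1.4038,0.4458,1.0457,-1.9809])
for reg in(.005,.02):
    run(q0,[(5,[6,2.4,0,-1,.11]),(5,[6,0,-2.6,-2,.11]),(5,[6,-2,-1.4,-2.5,.11]),(5,[6,-3,-1.4,-2.5,.11]),(5,[6,0,0,-3,0]),(6,[6,-2.5,2.4,0,-.04]),(6,[6,0,3,0,-.03]),(6,[6,.2,3,0,0])],reg=reg);print()
E
python3 a.py
```

```text
5 [ 0.853 -0.097  0.545] z [ 0.672  0.007 -0.741] yz 0.215 q [ 0.11  0.3  -0.01  1.27 -0.1   0.84 -1.09]
5 [ 0.854 -0.225  0.446] z [ 0.573  0.342 -0.745] yz 0.219 q [ 0.7   0.59 -0.47  1.11 -0.35  1.04 -0.23]
5 [ 0.754 -0.295  0.321] z [ 0.309  0.591 -0.745] yz 0.219 q [ 0.89  0.83 -0.58  1.02 -0.32  1.39  0.38]
5 [ 0.604 -0.365  0.196] z [-0.046  0.666 -0.745] yz 0.219 q [ 0.98  1.   -0.59  0.97 -0.1   1.7   0.93]
5 [ 0.604 -0.365  0.046] z [-0.046  0.666 -0.745] yz 0.219 q [ 0.98  1.15 -0.56  1.03 -0.05  1.53  1.01]
6 [ 0.454 -0.221  0.046] z [ 0.114  0.657 -0.745] yz 0.219 q [ 1.23  0.85 -0.63  1.79 -0.19  1.02  0.98]
6 [ 0.454 -0.041  0.046] z [ 0.23   0.626 -0.745] yz 0.219 q [ 1.17  0.75 -0.78  2.16 -0.41  0.57  0.86]
6 [0.466 0.139 0.046] z [ 0.23   0.626 -0.745] yz 0.219 q [ 0.9   0.78 -0.94  2.29 -0.58  0.21  0.72]

5 [ 0.853 -0.096  0.545] z [ 0.672  0.004 -0.741] yz 0.217 q [ 0.11  0.3  -0.01  1.27 -0.1   0.84 -1.1 ]
5 [ 0.854 -0.224  0.446] z [ 0.574  0.339 -0.746] yz 0.22 q [ 0.69  0.59 -0.45  1.11 -0.35  1.04 -0.23]
5 [ 0.754 -0.294  0.321] z [ 0.312  0.589 -0.746] yz 0.22 q [ 0.89  0.82 -0.57  1.02 -0.33  1.39  0.39]
5 [ 0.604 -0.364  0.196] z [-0.042  0.665 -0.746] yz 0.219 q [ 0.98  1.   -0.58  0.98 -0.11  1.7   0.94]
5 [ 0.604 -0.364  0.046] z [-0.043  0.665 -0.746] yz 0.219 q [ 0.98  1.15 -0.55  1.03 -0.06  1.52  1.02]
6 [ 0.454 -0.22   0.046] z [ 0.116  0.657 -0.745] yz 0.219 q [ 1.22  0.84 -0.62  1.79 -0.2   1.02  0.99]
6 [ 0.454 -0.04   0.046] z [ 0.232  0.625 -0.745] yz 0.219 q [ 1.17  0.74 -0.78  2.16 -0.43  0.57  0.87]
6 [0.466 0.14  0.046] z [ 0.232  0.625 -0.745] yz 0.219 q [ 0.9   0.78 -0.93  2.29 -0.6   0.21  0.74]
```

Emit:
{"op": "move_arm", "data": {"motion": [[[6,2.4,0,-1,0.11],[6,2.4,0,-1,0.11],[6,2.4,0,-1,0.11],[6,2.4,0,-1,0.11],[6,2.4,0,-1,0.11]]]}}

```text
time_s: 12.68
position: [0.8481, -0.0958, 0.5464]
ee_rot: [2.79, 0.46, 1.073]
force: [0.6, 0.4, 0.5]
opening: 0.0598
finger_force: 0.0
```

Emit:
{"op": "move_arm", "data": {"motion": [[[6,0,-2.6,-2,0.11],[6,0,-2.6,-2,0.11],[6,0,-2.6,-2,0.11],[6,0,-2.6,-2,0.11],[6,0,-2.6,-2,0.11]]]}}

```text
time_s: 13.1
position: [0.8469, -0.2093, 0.4584]
ee_rot: [-2.655, -1.134, -1.098]
force: [0.9, -0.5, 0.6]
opening: 0.0599
finger_force: 0.0
```

Emit:
{"op": "move_arm", "data": {"motion": [[[6,-2,-1.4,-2.5,0.11],[6,-2,-1.4,-2.5,0.11],[6,-2,-1.4,-2.5,0.11],[6,-2,-1.4,-2.5,0.11],[6,-2,-1.4,-2.5,0.11]]]}}

```text
time_s: 13.52
position: [0.7455, -0.2811, 0.3313]
ee_rot: [-2.127, -1.709, -0.974]
force: [0.6, 0.1, -0.2]
opening: 0.0604
finger_force: 0.0
```

```bash
python3 -c "
from h import *
st()"
```

```text
t 13.52 p [ 0.7455 -0.2811  0.3313] z [ 0.3439  0.5681 -0.7476] y [ 0.9345 -0.2847  0.2135] F [ 0.5998  0.0967 -0.1512] op 0.0604 q [ 0.7187  0.6992 -0.2035  1.1272 -0.6084  1.3801  0.4798]
```

Emit:
{"op": "move_arm", "data": {"motion": [[[6,-2.4,-1.5,-2.2,0.11],[6,-2.4,-1.5,-2.2,0.11],[6,-2.4,-1.5,-2.2,0.11],[6,-2.4,-1.5,-2.2,0.11],[6,-2.4,-1.5,-2.2,0.11]]]}}

```text
time_s: 13.93
position: [0.6254, -0.3559, 0.2209]
ee_rot: [-1.509, -2.119, -0.802]
force: [-0.3, -1.1, 0.4]
opening: 0.0598
finger_force: 0.0
```

Emit:
{"op": "move_arm", "data": {"motion": [[[6,-2.4,-1.5,-2.2,0.11],[6,0,0,-2,0],[6,0,0,-2,0],[6,0,0,-2,0],[6,0,0,-2,0]]]}}

```text
time_s: 14.35
position: [0.6029, -0.3692, 0.119]
ee_rot: [-1.384, -2.179, -0.764]
force: [0.2, -0.2, -0.5]
opening: 0.0598
finger_force: 0.0
```

```bash
python3 - <<'E'
from h import *
o,R=st()
for c in ("scene","side"):
    im,d=bot.get_image(c); cv2.imwrite(f"pics/{c}1.png",im[:,:,::-1])
    for n in ["cheese_center","crock","bay_wide"]:
        print(n,[(np.array(r["position"]),round(r["score"],2)) for r in bot.pinpoint(c,n)[:3]])
im,_=bot.get_image("wrist"); 
a=cv2.imread("pics/scene1.png")[150:350,150:450]
cv2.imwrite("pics/both1.png",np.vstack([cv2.resize(a,(600,400))]))
E
```

```text
t 14.35 p [ 0.6029 -0.3692  0.119 ] z [-0.0741  0.66   -0.7476] y [0.9142 0.3444 0.2134] F [ 0.1795 -0.1553 -0.5388] op 0.0598 q [ 0.8217  1.0249 -0.2203  0.9969 -0.3128  1.6603  1.1509]
cheese_center [(array([ 0.6671, -0.1177,  0.0215]), 0.77), (array([ 0.4463,  0.1661, -0.0019]), 0.74)]
crock [(array([ 0.5338, -0.0802,  0.0033]), 0.82)]
bay_wide [(array([ 0.4486,  0.1666, -0.003 ]), 0.63)]
cheese_center [(array([ 0.6665, -0.1144,  0.0156]), 0.98), (array([ 0.5599, -0.2673,  0.0211]), 0.89)]
crock [(array([ 0.5348, -0.0816,  0.0017]), 0.73), (array([ 0.538 ,  0.0375, -0.0017]), 0.19)]
bay_wide []
```

View pics/both1.png

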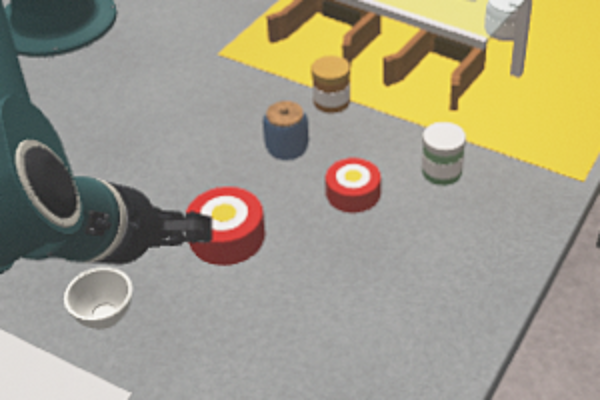

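Emit:
{"op": "move_arm", "data": {"motion": [[[6,0.4,0.2,-2,0.08],[6,0.4,0.2,-2,0.08],[6,0.4,0.2,-2,0],[6,0,0,-2,0],[6,0,0,-2,0]]]}}

```text
time_s: 15.22
position: [0.6148, -0.3629, 0.0193]
ee_rot: [-1.194, -2.257, -0.705]
force: [-0.1, -0.3, -0.5]
opening: 0.0601
finger_force: 0.0
```

Emit:
{"op": "move_arm", "data": {"motion": [[[6,0,0,-0.4,0],[6,0,0,0,0],[6,0,0,0,0]]]}}

```text
time_s: 15.47
position: [0.6144, -0.3641, 0.0173]
ee_rot: [-1.195, -2.257, -0.705]
force: [-0.1, 0.1, 0.1]
opening: 0.06
finger_force: 0.0
```

```bash
python3 - <<'E'
from h import *
o,R=st()
im,_=bot.get_image("side"); cv2.imwrite("pics/side2.png",im[:,:,::-1]); im=im[:,:,::-1].copy()
im2,_=bot.get_image("scene"); 
a=cv2.resize(im[100:260,280:500],(660,480)); cv2.imwrite("pics/s2.png",a)
for c in("side","scene"): print([(np.array(r["position"]),round(r["score"],2)) for r in bot.pinpoint(c,"cheese_center")[:3]],[(np.array(r["position"]),round(r["score"],2)) for r in bot.pinpoint(c,"bowl_center")[:2]])
E
```

```text
t 15.47 p [ 0.6144 -0.3641  0.0173] z [-0.1768  0.6397 -0.748 ] y [0.8485 0.4842 0.2135] F [-0.0591  0.066   0.1081] op 0.06 q [ 0.7642  1.1895 -0.2144  0.8909 -0.2321  1.6564  1.2704]
[(array([ 0.669 , -0.1149,  0.0178]), 0.86), (array([ 0.5561, -0.2674,  0.0202]), 0.66)] [(array([ 0.5096, -0.4495,  0.0213]), 0.97)]
[(array([ 0.6642, -0.1164,  0.0177]), 0.9), (array([ 0.5643, -0.2717,  0.0222]), 0.82)] []
```

View pics/s2.png

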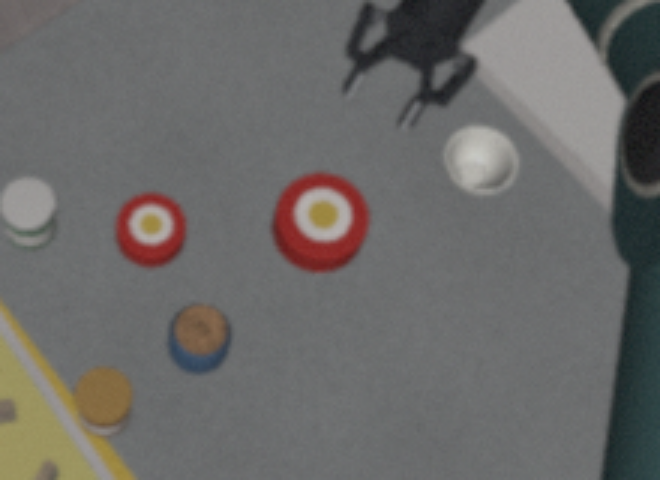

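Emit:
{"op": "move_arm", "data": {"motion": [[[6,-0.6,1.04,0,0],[6,-0.6,1.04,0,0],[6,-0.6,1.04,0,0],[6,-0.6,1.04,0,0],[6,-0.4,0.69,0,0]]]}}

```text
time_s: 16.18
position: [0.5867, -0.3137, 0.0179]
ee_rot: [-1.192, -2.259, -0.705]
force: [0.4, 0.3, 0.3]
opening: 0.0596
finger_force: 0.0
```

Emit:
{"op": "move_arm", "data": {"motion": [[[6,-0.2,0.35,0,0],[6,-0.2,0.35,0,0],[6,-0.25,0.43,0,0],[6,-0.25,0.43,0,0],[6,-0.25,0.43,0,0]]]}}

```text
time_s: 16.6
position: [0.5753, -0.2946, 0.017]
ee_rot: [-1.193, -2.258, -0.705]
force: [0.0, -0.9, -0.5]
opening: 0.06
finger_force: 0.0
```

```bash
cat >> h.py <<'E'
def cheese(c="side"):
    """red blob centre from top-view rectification at label height 0.045, big wheel only"""
    im,_=bot.get_image(c); im=np.ascontiguousarray(im[:,:,::-1])
    r=rect(c,im,0.045,0.3,0.75,-0.4,0.25)
    hsv=cv2.cvtColor(r,cv2.COLOR_BGR2HSV)
    red=((hsv[...,0]<8)|(hsv[...,0]>172))&(hsv[...,1]>150)&(hsv[...,2]>50)
    n,l,s,cc=cv2.connectedComponentsWithStats(red.astype(np.uint8))
    for i in range(1,n):
        if s[i,4]>800: print("red",s[i,4],"box x",.75-(s[i,1]+s[i,3])/1000,.75-s[i,1]/1000,"y",-.4+s[i,0]/1000,-.4+(s[i,0]+s[i,2])/1000,"c",.75-cc[i,1]/1000,-.4+cc[i,0]/1000)
    # label white ring
    print(c,[(np.array(q["position"]),round(q["score"],2)) for q in bot.pinpoint(c,"cheese_center")[:3]])
    return im
E
python3 - <<'E'
from h import *
st(); cheese("side"); cheese("scene")
E
```

```text
t 16.6 p [ 0.5753 -0.2946  0.017 ] z [-0.1776  0.6394 -0.7481] y [0.8476 0.4856 0.2138] F [ 0.0349 -0.9127 -0.488 ] op 0.06 q [ 0.7681  1.0579 -0.2411  1.1891 -0.2414  1.4841  1.2777]
red 1975 box x 0.62 0.694 y -0.14600000000000002 -0.07300000000000001 c 0.652807088607595 -0.10606227848101268
red 4316 box x 0.507 0.607 y -0.31000000000000005 -0.20600000000000002 c 0.5535871177015755 -0.2522840593141798
side [(array([ 0.6661, -0.1163,  0.0193]), 0.95), (array([ 0.5595, -0.2637,  0.0213]), 0.68)]
red 2380 box x 0.635 0.717 y -0.18900000000000003 -0.09400000000000003 c 0.6730512605042017 -0.13673529411764712
red 2251 box x 0.514 0.611 y -0.28600000000000003 -0.22100000000000003 c 0.5616908040870724 -0.24848156374944472
scene [(array([ 0.6649, -0.1192,  0.0185]), 0.94), (array([ 0.5616, -0.27  ,  0.0278]), 0.8)]
```

Emit:
{"op": "move_arm", "data": {"motion": [[[6,-0.25,0.43,0,0],[6,-0.25,0.43,0,0],[6,-0.25,0.43,0,0],[6,-0.25,0.43,0,0],[6,-0.25,0.43,0,0]]]}}

```text
time_s: 17.22
position: [0.5625, -0.2737, 0.017]
ee_rot: [-1.193, -2.259, -0.703]
force: [0.7, -2.7, -0.5]
opening: 0.06
finger_force: 1.2
```

Emit:
{"op": "move_arm", "data": {"motion": [[[6,-0.3,0.52,0,0],[6,-0.3,0.52,0,0],[6,-0.3,0.52,0,0]]]}}

```text
time_s: 17.47
position: [0.5533, -0.2575, 0.017]
ee_rot: [-1.193, -2.258, -0.704]
force: [-0.5, -1.6, 0.5]
opening: 0.0598
finger_force: 1.1
```

```bash
python3 - <<'E'
from h import *
st(); cheese("side"); cheese("scene")
E
```

```text
t 17.47 p [ 0.5533 -0.2575  0.017 ] z [-0.1781  0.6392 -0.7482] y [0.8477 0.4858 0.2133] F [-0.4908 -1.6308  0.5313] op 0.0598 q [ 0.7678  0.9992 -0.256   1.3253 -0.2504  1.4027  1.2784]
red 1976 box x 0.62 0.694 y -0.14700000000000002 -0.07300000000000001 c 0.6531437246963563 -0.10623734817813768
red 4132 box x 0.506 0.606 y -0.29500000000000004 -0.19000000000000003 c 0.5498683446272992 -0.23591214908034855
side [(array([ 0.5577, -0.2503,  0.0202]), 0.97), (array([ 0.6643, -0.1167,  0.0198]), 0.61)]
red 2393 box x 0.635 0.717 y -0.18900000000000003 -0.09400000000000003 c 0.6731905557877141 -0.13692352695361476
red 2773 box x 0.513 0.609 y -0.30400000000000005 -0.20400000000000001 c 0.5725088351965381 -0.24458492607284532
scene [(array([ 0.5593, -0.2521,  0.0234]), 0.88), (array([ 0.6625, -0.1192,  0.02  ]), 0.68)]
```

```bash
python3 - <<'E'
from h import *
im,_=bot.get_image("side");a=cv2.resize(np.ascontiguousarray(im[130:230,330:450,::-1]),(600,500),interpolation=cv2.INTER_CUBIC)
cv2.imwrite("pics/s3.png",a)
o=bot.get_obs();p=np.array(o["position"]); uv=proj("side",p); print("tcp px",(uv-[330,130])*5, proj("scene",p))
print("cheese px",(proj("side",np.array([.5585,-.251,.045]))-[330,130])*5)
E
```

```text
tcp px [277.8459 239.7667] [262.8346 260.2159]
cheese px [271.9603 223.3448]
```

View pics/s3.png

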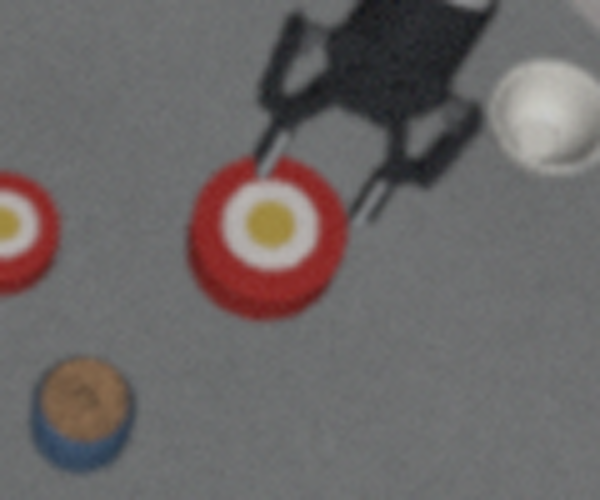

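```bash
cat >> h.py <<'E'
def cloud(c):
    im,d=bot.get_image(c); k=bot.calibration(c); R=cv2.Rodrigues(np.array(k["attitude"],float))[0]
    v,u=np.mgrid[0:400,0:640].astype(np.float32)
    K=np.array([[k["fx"],0,k["cx"]],[0,k["fy"],k["cy"]],[0,0,1]])
    s=np.stack([(u-k["cx"])/k["fx"],(v-k["cy"])/k["fy"]],-1); t=s.copy()
    for _ in range(5): t=s/(1+k["k1"]*(t**2).sum(-1,keepdims=True))
    P=np.concatenate([t,np.ones_like(t[...,:1])],-1)*d[...,None]
    return im,P@R.T+k["position"]
E
python3 - <<'E'
from h import *
o=bot.get_obs();p=np.array(o["position"]);R=cv2.Rodrigues(np.array(o["ee_rot"],float))[0]
for c in("side","scene"):
    im,P=cloud(c); T=(P-p)@R
    g=im.astype(int); sat=g.max(-1)-g.min(-1)
    m=(np.abs(T)<[.04,.07,.08]).all(-1)&(P[...,2]>.012)&(sat<45)
    Q=T[m];W=P[m]; i=np.argsort(-Q[:,2])[:22]
    print(c,m.sum()); print(np.hstack([Q[i],W[i],g[m][i]]).round(3))
    red=(g[...,0]>90)&(g[...,1]<60)&(P[...,2]>.035)&(np.hypot(P[...,0]-.558,P[...,1]+.25)<.07)
    print("red top z",np.percentile(P[red][:,2],[5,50,95]),"x",P[red][:,0].min(),P[red][:,0].max(),"y",P[red][:,1].min(),P[red][:,1].max())
E
```

```text
side 336
[[  0.016   0.049   0.032   0.582  -0.204   0.014  97.     71.     69.   ]
 [  0.027   0.045   0.031   0.573  -0.2     0.021 100.     56.     56.   ]
 [  0.013   0.051   0.03    0.585  -0.206   0.014  96.     71.     72.   ]
 [  0.012   0.052   0.027   0.587  -0.207   0.015  93.     69.     69.   ]
 [  0.017   0.055   0.021   0.588  -0.207   0.023  94.     69.     69.   ]
 [  0.013   0.056   0.02    0.591  -0.209   0.022  95.     70.     70.   ]
 [  0.012   0.057   0.018   0.593  -0.211   0.024  98.     75.     73.   ]
 [  0.006   0.058   0.017   0.597  -0.214   0.02  101.     78.     79.   ]
 [  0.026  -0.034   0.01    0.51   -0.251   0.019  97.     59.     57.   ]
 [  0.024  -0.035   0.007   0.511  -0.256   0.02   96.     63.     61.   ]
 [  0.021  -0.037   0.003   0.511  -0.261   0.02   99.     73.     73.   ]
 [  0.034   0.027   0.003   0.559  -0.222   0.042 165.    145.    142.   ]
 [  0.038   0.023   0.003   0.554  -0.222   0.044 162.    133.    132.   ]
 [  0.036   0.02    0.002   0.553  -0.225   0.043 172.    161.    157.   ]
 [  0.033   0.031   0.002   0.563  -0.221
[... 1752 characters left out ...]
3  -0.004   0.568  -0.227   0.046 237.    240.    237.   ]
 [  0.034   0.017  -0.005   0.552  -0.231   0.046 241.    238.    240.   ]
 [  0.035   0.012  -0.005   0.547  -0.233   0.045 239.    238.    243.   ]
 [  0.039   0.004  -0.005   0.539  -0.235   0.046 240.    246.    243.   ]
 [  0.035   0.028  -0.005   0.561  -0.226   0.049 236.    233.    227.   ]
 [  0.038   0.01   -0.005   0.544  -0.233   0.047 240.    243.    242.   ]
 [  0.04   -0.001  -0.005   0.534  -0.237   0.046 235.    231.    223.   ]
 [  0.034   0.02   -0.005   0.555  -0.231   0.047 244.    241.    240.   ]]
red top z [0.0363 0.0428 0.047 ] x 0.5166609227021504 0.6098219618860997 y -0.3022017185098368 -0.21203858357927974
```

```bash
python3 - <<'E'
from h import *
o=bot.get_obs();p=np.array(o["position"]);R=cv2.Rodrigues(np.array(o["ee_rot"],float))[0]
for c in("side","scene"):
    im,P=cloud(c); T=(P-p)@R
    g=im.astype(int); sat=g.max(-1)-g.min(-1)
    m=(np.abs(T)<[.06,.09,.1]).all(-1)&(P[...,2]>.02)&(sat<30)&(np.hypot(P[...,0]-.56,P[...,1]+.25)>.04)&(g.max(-1)<190)&(np.hypot(P[...,0]-.511,P[...,1]+.448)>.06)
    for sgn in(1,-1):
        k=m&(T[...,1]*sgn>0.01); Q=T[k];W=P[k]; i=np.argsort(-Q[:,2])[:12]
        print(c,sgn); print(np.hstack([Q[i],W[i],g[k][i]]).round(3))
E
```

```text
side 1
[[ 0.019  0.053  0.024  0.586 -0.205  0.022 94.    68.    69.   ]
 [ 0.018  0.055  0.021  0.588 -0.206  0.025 94.    70.    69.   ]
 [ 0.014  0.056  0.02   0.591 -0.209  0.023 97.    73.    73.   ]
 [ 0.007  0.058  0.017  0.596 -0.214  0.022 99.    76.    76.   ]
 [ 0.015  0.057  0.016  0.593 -0.21   0.027 99.    73.    73.   ]
 [ 0.004  0.044 -0.05   0.598 -0.266  0.066 65.    60.    63.   ]
 [-0.008  0.045 -0.051  0.605 -0.273  0.06  84.    86.    86.   ]
 [ 0.003  0.038 -0.053  0.594 -0.271  0.067 77.    80.    81.   ]
 [ 0.007  0.046 -0.055  0.599 -0.266  0.073 68.    70.    71.   ]
 [ 0.008  0.043 -0.057  0.597 -0.268  0.074 41.    40.    44.   ]
 [ 0.007  0.04  -0.058  0.595 -0.271  0.073 56.    58.    60.   ]
 [-0.001  0.045 -0.059  0.603 -0.274  0.071 71.    72.    73.   ]]
side -1
[[ -0.013  -0.031  -0.038   0.542  -0.305   0.031  69.     69.     68.   ]
 [  0.007  -0.034  -0.04    0.529  -0.295   0.044 116.    117.    119.   ]
 [  0.015  -0.029  -0.042   0.529  -0.289   0.052 101.     93.     93.   ]
 [  0.002  -0.029  -0.042   0.536  -0.297   0.044  71.     70.     
[... 829 characters left out ...]
     88.   ]
 [ -0.01    0.029  -0.063   0.595  -0.289   0.064  62.     52.     53.   ]
 [ -0.012   0.038  -0.082   0.607  -0.299   0.079  67.     54.     56.   ]
 [ -0.011   0.043  -0.084   0.611  -0.297   0.083  70.     75.     76.   ]
 [ -0.013   0.041  -0.085   0.61   -0.299   0.081  58.     61.     60.   ]
 [ -0.005   0.037  -0.085   0.603  -0.297   0.086  67.     63.     66.   ]
 [  0.001   0.033  -0.086   0.597  -0.296   0.089 120.    116.    113.   ]
 [ -0.011   0.042  -0.088   0.611  -0.3     0.085  41.     45.     46.   ]
 [ -0.009   0.045  -0.088   0.612  -0.297   0.087  54.     53.     51.   ]
 [ -0.      0.036  -0.089   0.601  -0.297   0.091  52.     53.     55.   ]]
scene -1
[]
```

Emit:
{"op": "move_arm", "data": {"motion": [[[6,0.9,-1.5,0,0],[6,0.9,-1.5,0,0],[6,0.5,-0.8,0,0],[6,0,0,-1,0],[6,0,0,-0.5,0]]]}}

```text
time_s: 18.33
position: [0.5769, -0.2953, 0.0008]
ee_rot: [-1.192, -2.258, -0.705]
force: [-0.5, 1.5, -1.0]
opening: 0.0598
finger_force: 0.0
```

Emit:
{"op": "move_arm", "data": {"motion": [[[6,0,0,-0.5,0],[6,0,0,0,0],[6,0,0,0,0]]]}}

```text
time_s: 18.58
position: [0.5764, -0.2946, -0.0035]
ee_rot: [-1.191, -2.256, -0.705]
force: [-0.3, 0.0, -0.3]
opening: 0.0599
finger_force: 0.0
```

```bash
python3 - <<'E'
from h import *
o,R=st();p=np.array(o["position"])
cheese("side"); cheese("scene")
for c in("side","scene"):
    im,P=cloud(c); T=(P-p)@R
    g=im.astype(int); sat=g.max(-1)-g.min(-1)
    m=(np.abs(T)<[.03,.06,.1]).all(-1)&(sat<35)&(g.max(-1)<130)&(T[...,2]<-.01)&(P[...,2]>.006)
    for sgn in(1,-1):
        k=m&(T[...,1]*sgn>0.01); Q=T[k];W=P[k]; i=np.argsort(-Q[:,2])[:8]
        print(c,sgn); print(np.hstack([Q[i],W[i]]).round(3))
im,_=bot.get_image("scene");cv2.imwrite("pics/s4.png",cv2.resize(np.ascontiguousarray(im[210:310,180:300,::-1]),(600,500),interpolation=cv2.INTER_CUBIC))
E
```

```text
t 18.58 p [ 0.5764 -0.2946 -0.0035] z [-0.1793  0.6406 -0.7467] y [0.8475 0.486  0.2135] F [-0.3056  0.0416 -0.2582] op 0.0599 q [ 0.7652  1.0873 -0.2386  1.1801 -0.2385  1.4675  1.2853]
red 1979 box x 0.62 0.694 y -0.14700000000000002 -0.07300000000000001 c 0.6527635169277413 -0.10627842344618499
red 4309 box x 0.506 0.606 y -0.29400000000000004 -0.18900000000000003 c 0.5516662798793224 -0.23649106521234628
side [(array([ 0.5581, -0.2502,  0.0202]), 0.8), (array([ 0.6682, -0.1156,  0.0184]), 0.56), (array([0.6929, 0.3412, 0.0332]), 0.44)]
red 2344 box x 0.635 0.717 y -0.18900000000000003 -0.09400000000000003 c 0.6729304607508533 -0.1364961604095563
red 4290 box x 0.511 0.609 y -0.30800000000000005 -0.20400000000000001 c 0.5624536130536131 -0.2567862470862471
scene [(array([ 0.5611, -0.2521,  0.0228]), 0.89), (array([ 0.6672, -0.1177,  0.0166]), 0.81)]
side 1
[[-0.015  0.026 -0.018  0.609 -0.303  0.006]
 [ 0.011  0.038 -0.042  0.61  -0.297  0.043]
 [ 0.01   0.035 -0.043  0.609 -0.3    0.042]
 [ 0.007  0.038 -0.044  0.614 -0.3    0.041]
 [ 0.012  0.032 -0.046  0.606 -0.301  0.046]
 [ 
[... 182 characters left out ...]
08]
 [ 0.005 -0.037 -0.02   0.546 -0.322  0.007]
 [-0.004 -0.011 -0.02   0.573 -0.315  0.007]
 [ 0.005 -0.046 -0.024  0.539 -0.33   0.008]
 [-0.001 -0.041 -0.026  0.547 -0.332  0.007]
 [-0.026 -0.014 -0.039  0.584 -0.342  0.006]
 [ 0.008 -0.033 -0.04   0.551 -0.332  0.024]
 [ 0.007 -0.029 -0.041  0.556 -0.331  0.025]]
scene 1
[[-0.011  0.037 -0.058  0.623 -0.32   0.041]
 [-0.011  0.041 -0.081  0.632 -0.333  0.059]
 [-0.001  0.037 -0.087  0.624 -0.333  0.068]
 [-0.004  0.037 -0.088  0.625 -0.335  0.068]
 [-0.01   0.044 -0.088  0.634 -0.336  0.066]
 [-0.012  0.041 -0.088  0.633 -0.338  0.064]
 [-0.006  0.037 -0.089  0.627 -0.337  0.067]
 [-0.006  0.034 -0.089  0.624 -0.338  0.067]]
scene -1
[]
```

View pics/s4.png

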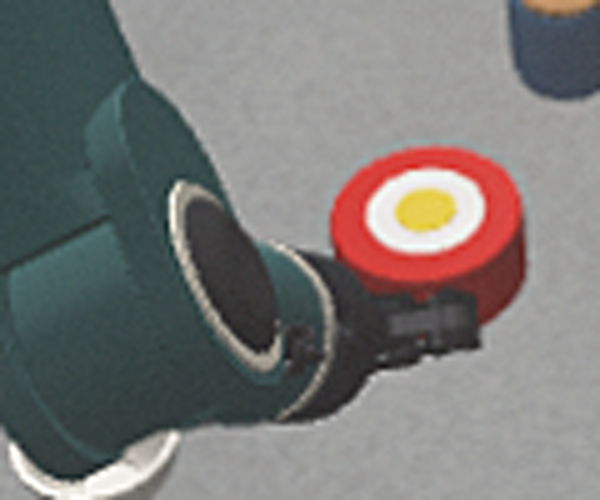

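Emit:
{"op": "move_arm", "data": {"motion": [[[6,0.6,0.35,-0.4,0],[6,0,0,-0.3,0],[6,-0.4,0.69,0,0],[6,-0.4,0.69,0,0],[6,-0.3,0.52,0,0]]]}}

```text
time_s: 19.35
position: [0.572, -0.2723, -0.0105]
ee_rot: [-1.192, -2.258, -0.705]
force: [2.6, -1.7, 0.4]
opening: 0.0598
finger_force: 1.2
```

Emit:
{"op": "move_arm", "data": {"motion": [[[6,-0.25,0.43,0,0],[6,-0.25,0.43,0,0],[6,-0.25,0.43,0,0],[6,-0.35,0.4,0,0],[6,-0.35,0.4,0,0]]]}}

```text
time_s: 19.77
position: [0.5573, -0.252, -0.01]
ee_rot: [-1.192, -2.258, -0.705]
force: [1.1, -1.1, -1.9]
opening: 0.06
finger_force: 1.0
```

```bash
python3 - <<'E'
from h import *
st(); cheese("side"); cheese("scene")
E
```

```text
t 19.77 p [ 0.5573 -0.252  -0.01  ] z [-0.1776  0.6393 -0.7482] y [0.8475 0.4857 0.2139] F [ 1.0638 -1.0608 -1.893 ] op 0.06 q [ 0.7586  1.0356 -0.2551  1.3214 -0.2491  1.3693  1.284 ]
red 1970 box x 0.62 0.694 y -0.14700000000000002 -0.07300000000000001 c 0.6529010152284264 -0.10632538071065989
red 4313 box x 0.488 0.588 y -0.277 -0.17300000000000001 c 0.5345186645026664 -0.22003616971945286
side [(array([ 0.538 , -0.2343,  0.02  ]), 0.72), (array([ 0.6687, -0.1158,  0.018 ]), 0.57)]
red 2290 box x 0.635 0.713 y -0.18400000000000002 -0.09400000000000003 c 0.6722755458515284 -0.13528515283842796
red 2825 box x 0.492 0.59 y -0.268 -0.18600000000000003 c 0.5433961061946903 -0.2225603539823009
scene [(array([ 0.542 , -0.2338,  0.0267]), 0.87)]
```

Emit:
{"op": "move_arm", "data": {"motion": [[[6,-0.6,0.43,0,0],[6,-0.6,0.43,0,0],[6,-0.6,0.43,0,0],[6,-0.6,0.43,0,0],[6,-0.6,0.43,0,0]]]}}

```text
time_s: 20.38
position: [0.5269, -0.2303, -0.0098]
ee_rot: [-1.193, -2.258, -0.705]
force: [2.5, -1.6, -0.9]
opening: 0.06
finger_force: 1.6
```

Emit:
{"op": "move_arm", "data": {"motion": [[[6,-0.6,0.43,0,0],[6,-0.6,0.43,0,0],[6,-0.6,0.43,0,0],[6,-0.6,0.43,0,0],[6,-0.6,0.43,0,0]]]}}

```text
time_s: 20.8
position: [0.4969, -0.2089, -0.0099]
ee_rot: [-1.192, -2.258, -0.705]
force: [1.9, -2.6, -0.0]
opening: 0.0601
finger_force: 1.7
```

```bash
python3 - <<'E'
from h import *
st(); cheese("side"); cheese("scene")
E
```

```text
t 20.8 p [ 0.4969 -0.2089 -0.0099] z [-0.1777  0.6394 -0.7481] y [0.8476 0.4857 0.2138] F [ 1.9292 -2.6229 -0.0479] op 0.0601 q [ 0.7903  0.9438 -0.2731  1.5461 -0.2561  1.2443  1.317 ]
red 1974 box x 0.62 0.694 y -0.14700000000000002 -0.07300000000000001 c 0.6530359675785208 -0.10622897669706183
red 4147 box x 0.429 0.526 y -0.23900000000000002 -0.134 c 0.4745338799131903 -0.18141958041958045
side [(array([ 0.6686, -0.1207,  0.0192]), 0.9), (array([ 0.4769, -0.1952,  0.0185]), 0.88)]
red 2273 box x 0.635 0.717 y -0.17800000000000002 -0.09400000000000003 c 0.6729692036955566 -0.13460448746150466
red 2351 box x 0.43 0.529 y -0.21800000000000003 -0.14600000000000002 c 0.4807979583156104 -0.17638324117396853
scene [(array([ 0.4776, -0.1941,  0.0228]), 0.88)]
```

Emit:
{"op": "move_arm", "data": {"motion": [[[6,-0.6,0.4,0,0],[6,-0.6,0.4,0,0],[6,-0.6,0.4,0,0],[6,-0.6,0.4,0,0],[6,-0.6,0.4,0,0]]]}}

```text
time_s: 21.42
position: [0.4667, -0.1888, -0.01]
ee_rot: [-1.192, -2.258, -0.705]
force: [2.7, -1.4, -1.0]
opening: 0.0601
finger_force: 1.4
```

Emit:
{"op": "move_arm", "data": {"motion": [[[6,-0.6,0.4,0,0],[6,-0.6,0.4,0,0],[6,-0.3,0.7,0,-0.055],[6,-0.2,0.8,0,-0.055],[6,-0.2,0.8,0,-0.055]]]}}

```text
time_s: 21.83
position: [0.4474, -0.1584, -0.0101]
ee_rot: [-1.393, -2.176, -0.765]
force: [0.8, -2.4, -0.2]
opening: 0.0597
finger_force: 1.6
```

```bash
python3 - <<'E'
from h import *
st(); cheese("side"); cheese("scene")
E
```

```text
t 21.83 p [ 0.4474 -0.1584 -0.0101] z [-0.0696  0.6594 -0.7485] y [0.9168 0.3381 0.2126] F [ 0.8067 -2.4308 -0.2179] op 0.0597 q [ 0.8543  0.8467 -0.2975  1.8014 -0.3604  1.0448  1.2958]
red 1980 box x 0.62 0.695 y -0.14700000000000002 -0.07300000000000001 c 0.6529727272727273 -0.10616414141414143
red 3952 box x 0.382 0.479 y -0.18500000000000003 -0.08200000000000002 c 0.42819913967611334 -0.12962069838056683
side [(array([ 0.432 , -0.1413,  0.0191]), 0.58), (array([ 0.6693, -0.1165,  0.0166]), 0.56)]
red 2368 box x 0.635 0.717 y -0.18800000000000003 -0.09400000000000003 c 0.6730004222972973 -0.136625
red 2616 box x 0.382 0.491 y -0.17400000000000002 -0.09200000000000003 c 0.4344235474006116 -0.12690634556574926
scene [(array([ 0.4317, -0.139 ,  0.0233]), 0.93), (array([ 0.6635, -0.1177,  0.021 ]), 0.84)]
```

Emit:
{"op": "move_arm", "data": {"motion": [[[6,-0.15,0.8,0,-0.048],[6,-0.15,0.8,0,-0.048],[6,-0.15,0.8,0,-0.048],[6,-0.15,0.8,0,-0.048],[6,-0.15,0.8,0,-0.048]]]}}

```text
time_s: 22.45
position: [0.4419, -0.1196, -0.0101]
ee_rot: [-1.675, -2.035, -0.85]
force: [1.8, -3.6, 0.6]
opening: 0.0602
finger_force: 1.7
```

Emit:
{"op": "move_arm", "data": {"motion": [[[6,-0.15,0.8,0,-0.048],[6,-0.15,0.8,0,-0.048],[6,-0.15,0.8,0,-0.048]]]}}

```text
time_s: 22.7
position: [0.4376, -0.0956, -0.0101]
ee_rot: [-1.839, -1.932, -0.896]
force: [0.6, -4.0, 0.1]
opening: 0.0597
finger_force: 1.6
```

```bash
python3 - <<'E'
from h import *
st(); cheese("side"); cheese("scene")
E
```

```text
t 22.7 p [ 0.4376 -0.0956 -0.0101] z [ 0.1845  0.636  -0.7493] y [ 0.9761 -0.0293  0.2155] F [ 0.5884 -3.9704  0.1417] op 0.0597 q [ 0.9547  0.7636 -0.3891  2.0889 -0.6509  0.712   1.2595]
red 1979 box x 0.62 0.695 y -0.14700000000000002 -0.07300000000000001 c 0.6529277412834765 -0.10631935320869129
red 3840 box x 0.38 0.477 y -0.11800000000000005 -0.017000000000000015 c 0.426640625 -0.06432552083333332
side [(array([ 0.4281, -0.0712,  0.0223]), 0.65)]
red 2286 box x 0.635 0.717 y -0.17900000000000002 -0.09400000000000003 c 0.6726916010498688 -0.13476071741032375
red 3628 box x 0.381 0.48 y -0.11500000000000005 -0.02400000000000002 c 0.43339443219404633 -0.07106339581036386
scene [(array([ 0.6662, -0.1213,  0.021 ]), 0.91), (array([ 0.4305, -0.0715,  0.0222]), 0.56)]
```

```bash
cat > a.py <<'E'
from ik import *
q0=np.array([0.9547,0.7636,-0.3891,2.0889,-0.6509,0.712,1.2595])
for reg in(.005,.02): run(q0,[(10,[6,.06,.8,0,0]),(10,[6,.06,.8,0,0]),(5,[6,.06,.8,0,0]),(5,[6,.06,.8,0,0])],reg=reg)
E
python3 a.py
```

```text
10 [ 0.444 -0.015 -0.01 ] z [ 0.185  0.636 -0.749] yz 0.215 q [ 0.89  0.76 -0.49  2.18 -0.75  0.57  1.25]
10 [ 0.45   0.065 -0.01 ] z [ 0.185  0.636 -0.749] yz 0.215 q [ 0.83  0.79 -0.61  2.24 -0.87  0.41  1.24]
5 [ 0.453  0.105 -0.01 ] z [ 0.185  0.636 -0.749] yz 0.215 q [ 0.79  0.81 -0.68  2.26 -0.93  0.32  1.24]
5 [ 0.456  0.145 -0.01 ] z [ 0.184  0.636 -0.749] yz 0.215 q [ 0.76  0.85 -0.75  2.27 -0.99  0.22  1.24]
10 [ 0.444 -0.015 -0.01 ] z [ 0.184  0.636 -0.749] yz 0.215 q [ 0.89  0.76 -0.49  2.18 -0.75  0.57  1.25]
10 [ 0.45   0.065 -0.01 ] z [ 0.184  0.636 -0.749] yz 0.215 q [ 0.83  0.79 -0.61  2.24 -0.87  0.41  1.24]
5 [ 0.453  0.104 -0.01 ] z [ 0.184  0.636 -0.749] yz 0.215 q [ 0.79  0.81 -0.68  2.26 -0.93  0.32  1.24]
5 [ 0.456  0.144 -0.01 ] z [ 0.184  0.636 -0.749] yz 0.215 q [ 0.76  0.85 -0.75  2.27 -0.99  0.22  1.24]
```

Emit:
{"op": "move_arm", "data": {"motion": [[[6,0.06,0.8,0,-0.005],[6,0.06,0.8,0,-0.005],[6,0.06,0.8,0,-0.005],[6,0.06,0.8,0,0],[6,0.06,0.8,0,0]]]}}

```text
time_s: 23.32
position: [0.4397, -0.0535, -0.01]
ee_rot: [-1.852, -1.92, -0.901]
force: [0.3, -3.0, -1.2]
opening: 0.0602
finger_force: 1.2
```

Emit:
{"op": "move_arm", "data": {"motion": [[[6,0.06,0.8,0,0],[6,0.06,0.8,0,0],[6,0.06,0.8,0,0],[6,0.06,0.8,0,0],[6,0.06,0.8,0,0]]]}}

```text
time_s: 23.73
position: [0.4424, -0.0133, -0.0099]
ee_rot: [-1.852, -1.919, -0.901]
force: [-1.3, -2.0, -1.5]
opening: 0.0599
finger_force: 1.2
```

```bash
python3 - <<'E'
from h import *
st(); cheese("side"); im=cheese("scene")
for c in("side","scene"): print([(np.array(r["position"]),round(r["score"],2)) for n in("jar_amber","bay_wide") for r in bot.pinpoint(c,n)[:2]])
E
```

```text
t 23.73 p [ 0.4424 -0.0133 -0.0099] z [ 0.1913  0.6356 -0.7479] y [ 0.976  -0.0423  0.2137] F [-1.2724 -2.027  -1.4762] op 0.0599 q [ 0.8989  0.7619 -0.493   2.1897 -0.7664  0.5554  1.2529]
red 1976 box x 0.62 0.695 y -0.14700000000000002 -0.07300000000000001 c 0.6528335020242915 -0.10622216599190287
red 3716 box x 0.386 0.482 y -0.03600000000000003 0.063 c 0.431958288482239 0.01581350914962326
side [(array([ 0.6664, -0.1163,  0.0193]), 0.82), (array([0.434 , 0.0087, 0.021 ]), 0.65)]
red 2365 box x 0.635 0.717 y -0.18900000000000003 -0.09400000000000003 c 0.6729961945031713 -0.1363928118393235
red 3492 box x 0.387 0.51 y -0.03300000000000003 0.056999999999999995 c 0.4452574455899198 0.01122651775486827
scene [(array([0.4375, 0.0091, 0.0224]), 0.86), (array([ 0.6641, -0.1167,  0.0179]), 0.65)]
[(array([0.539 , 0.04  , 0.0006]), 0.85)]
[(array([ 0.5387,  0.0399, -0.0024]), 0.7), (array([ 0.4486,  0.1667, -0.0012]), 0.86)]
```

Emit:
{"op": "move_arm", "data": {"motion": [[[6,0.07,0.8,0,0],[6,0.07,0.8,0,0],[6,0.07,0.8,0,0],[6,0.07,0.8,0,0],[6,0.07,0.8,0,0]]]}}

```text
time_s: 24.55
position: [0.4458, 0.0268, -0.01]
ee_rot: [-1.852, -1.919, -0.9]
force: [-0.1, -2.1, -1.7]
opening: 0.0598
finger_force: 1.0
```

Emit:
{"op": "move_arm", "data": {"motion": [[[6,0.07,0.8,0,0],[6,0.07,0.8,0,0],[6,0.07,0.8,0,0],[6,0.07,0.8,0,0],[6,0.07,0.8,0,0]]]}}

```text
time_s: 24.97
position: [0.4494, 0.0666, -0.0099]
ee_rot: [-1.852, -1.919, -0.901]
force: [-0.6, -1.0, -1.3]
opening: 0.0596
finger_force: 1.0
```

```bash
python3 - <<'E'
from h import *
st(); cheese("side"); im=cheese("scene")
a=cv2.resize(im[100:220,220:420],(600,360));s,_=bot.get_image("side");b=cv2.resize(np.ascontiguousarray(s[180:320,220:420,::-1]),(600,420))
cv2.imwrite("pics/s5.png",cv2.resize(np.vstack([a,b]),(450,585)))
E
```

```text
t 24.97 p [ 0.4494  0.0666 -0.0099] z [ 0.1913  0.6356 -0.7479] y [ 0.976  -0.0424  0.2136] F [-0.6199 -1.0194 -1.2869] op 0.0596 q [ 0.8315  0.7893 -0.6166  2.2505 -0.8871  0.3925  1.2484]
red 1973 box x 0.62 0.694 y -0.14600000000000002 -0.07300000000000001 c 0.6529847947288393 -0.106113532691333
red 1221 box x 0.395 0.486 y 0.043999999999999984 0.07799999999999996 c 0.44008681408681405 0.05914987714987713
side [(array([0.4408, 0.0878, 0.0203]), 0.85)]
red 2283 box x 0.635 0.71 y -0.18400000000000002 -0.09400000000000003 c 0.6724301357862461 -0.13513315812527382
red 3421 box x 0.39 0.497 y 0.03799999999999998 0.137 c 0.44760040923706523 0.0942876351943876
scene [(array([0.4425, 0.0883, 0.0224]), 0.75), (array([ 0.6656, -0.1186,  0.0215]), 0.55)]
```

View pics/s5.png

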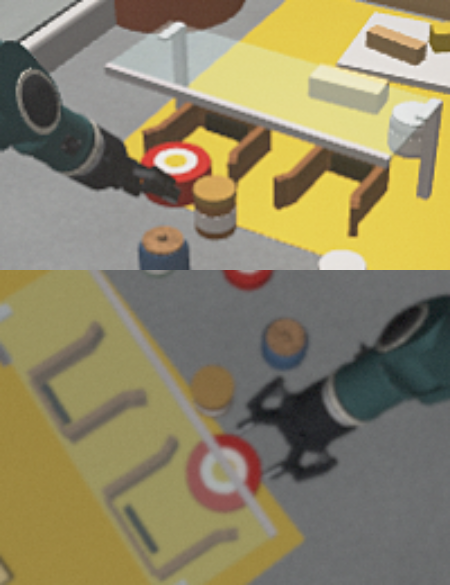

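Emit:
{"op": "move_arm", "data": {"motion": [[[6,0.06,0.8,0,0],[6,0.06,0.8,0,0],[6,0.06,0.8,0,0],[6,0.06,0.8,0,0],[6,0.06,0.8,0,0]]]}}

```text
time_s: 25.63
position: [0.4523, 0.1067, -0.01]
ee_rot: [-1.852, -1.919, -0.9]
force: [-0.3, -2.3, -0.8]
opening: 0.0601
finger_force: 1.2
```

Emit:
{"op": "move_arm", "data": {"motion": [[[6,0.04,0.6,0,0],[6,0.03,0.5,0,0],[6,0.02,0.4,0,0],[6,0.02,0.3,0,0]]]}}

```text
time_s: 25.97
position: [0.4534, 0.1244, -0.01]
ee_rot: [-1.852, -1.919, -0.901]
force: [-0.6, -2.9, -1.0]
opening: 0.0603
finger_force: 1.2
```

```bash
python3 - <<'E'
from h import *
st(); im=cheese("scene"); cheese("side")
E
```

```text
t 25.97 p [ 0.4534  0.1244 -0.01  ] z [ 0.1911  0.6358 -0.7478] y [ 0.976  -0.0422  0.2136] F [-0.5892 -2.8998 -0.9781] op 0.0603 q [ 0.7842  0.832  -0.7234  2.2762 -0.9787  0.2589  1.2509]
red 2244 box x 0.635 0.71 y -0.17800000000000002 -0.09400000000000003 c 0.6725182709447415 -0.13438279857397506
red 4051 box x 0.394 0.517 y 0.08499999999999996 0.19699999999999995 c 0.45628980498642313 0.1483381881017033
scene [(array([ 0.6645, -0.1167,  0.0194]), 0.97), (array([0.4477, 0.1439, 0.0254]), 0.65)]
red 1968 box x 0.62 0.694 y -0.14600000000000002 -0.07300000000000001 c 0.6528567073170731 -0.10610873983739844
side [(array([ 0.6656, -0.1144,  0.0198]), 0.58), (array([ 0.7506, -0.0218, -0.0018]), 0.19)]
```

Emit:
{"op": "move_arm", "data": {"motion": [[[6,0.02,0.35,0,0],[6,0.02,0.35,0,0],[6,0.02,0.3,0,0],[6,0.01,0.2,0,0],[6,0.01,0.2,0,0]]]}}

```text
time_s: 26.58
position: [0.4549, 0.1373, -0.01]
ee_rot: [-1.854, -1.919, -0.901]
force: [0.5, -5.4, 1.5]
opening: 0.0599
finger_force: 2.1
```

Emit:
{"op": "move_arm", "data": {"motion": [[[6,0.01,0.15,0,0],[6,0.01,0.15,0,0]]]}}

```text
time_s: 26.75
position: [0.4548, 0.1406, -0.01]
ee_rot: [-1.853, -1.919, -0.901]
force: [-0.1, -4.8, 1.6]
opening: 0.0602
finger_force: 2.1
```

Emit:
{"op": "move_arm", "data": {"motion": [[[6,0,0.1,0,0],[6,0,0.1,0,0]]]}}

```text
time_s: 26.92
position: [0.4547, 0.1427, -0.01]
ee_rot: [-1.853, -1.919, -0.901]
force: [0.3, -3.2, 1.6]
opening: 0.0602
finger_force: 2.0
```

Emit:
{"op": "move_arm", "data": {"motion": [[[6,0,0.1,0,0],[6,0,0,0,0]]]}}

```text
time_s: 27.08
position: [0.4546, 0.144, -0.0099]
ee_rot: [-1.852, -1.919, -0.901]
force: [1.4, -3.4, 1.3]
opening: 0.0601
finger_force: 1.7
```

Emit:
{"op": "move_arm", "data": {"motion": [[[6,0,0.1,0,0],[6,0,0.1,0,0]]]}}

```text
time_s: 27.25
position: [0.4548, 0.1452, -0.0102]
ee_rot: [-1.854, -1.919, -0.9]
force: [-0.9, -7.9, 4.2]
opening: 0.0598
finger_force: 3.8
```

Emit:
{"op": "move_arm", "data": {"motion": [[[6,0,0.1,0,0],[6,0,0,0,0]]]}}

```text
time_s: 27.42
position: [0.455, 0.1457, -0.0103]
ee_rot: [-1.855, -1.919, -0.9]
force: [-1.1, -8.6, 4.0]
opening: 0.0603
finger_force: 4.2
```

```bash
python3 - <<'E'
from h import *
st(); cheese("scene")
print([(np.array(r["position"]),round(r["score"],2)) for n in("bay_wide","buffer") for r in bot.pinpoint("scene",n)[:2]])
E
```

```text
t 27.42 p [ 0.455   0.1457 -0.0103] z [ 0.1928  0.634  -0.7489] y [ 0.9758 -0.0437  0.2142] F [-1.055  -8.6179  3.955 ] op 0.0603 q [ 0.764   0.8522 -0.7644  2.2824 -1.0296  0.2031  1.2679]
red 2211 box x 0.635 0.71 y -0.167 -0.09400000000000003 c 0.6725336951605608 -0.13401673450927187
red 3918 box x 0.396 0.514 y 0.09099999999999997 0.21799999999999997 c 0.45917406840224606 0.1669795814190913
scene [(array([ 0.663 , -0.119 ,  0.0212]), 0.89), (array([0.4496, 0.1641, 0.0218]), 0.75)]Traceback (most recent call last):
  File "<stdin>", line 3, in <module>
ValueError: it knows: bay_narrow, bay_wide, bowl_center, cheese_center, crock, jar_amber, jar_green, shelf, tin_center, wedge_center
```

Emit:
{"op": "move_arm", "data": {"motion": [[[6,0,0.1,0,0],[6,0,0,0,0]]]}}

```text
time_s: 27.73
position: [0.4551, 0.1462, -0.0104]
ee_rot: [-1.856, -1.919, -0.9]
force: [-2.2, -12.1, 7.5]
opening: 0.0599
finger_force: 5.2
```

Emit:
{"op": "move_arm", "data": {"motion": [[[6,0,0,0,0],[6,0,0,0,0],[6,0,0,0,0]]]}}

```text
time_s: 27.98
position: [0.4551, 0.1461, -0.0104]
ee_rot: [-1.856, -1.919, -0.9]
force: [-1.5, -11.0, 6.5]
opening: 0.0595
finger_force: 5.0
```

```bash
python3 - <<'E'
from h import *
st(); im=cheese("scene")
cv2.imwrite("pics/s6.png",cv2.resize(im[110:190,260:380],(720,480),interpolation=cv2.INTER_CUBIC))
E
```

```text
t 27.98 p [ 0.4551  0.1461 -0.0104] z [ 0.1933  0.6334 -0.7493] y [ 0.9758 -0.0443  0.2143] F [ -1.5213 -10.967    6.5046] op 0.0595 q [ 0.7634  0.8528 -0.7656  2.2828 -1.0327  0.2007  1.2696]
red 2221 box x 0.635 0.711 y -0.169 -0.09400000000000003 c 0.6725560558307069 -0.13411121116614144
red 3821 box x 0.396 0.519 y 0.09099999999999997 0.21799999999999997 c 0.45806254907092386 0.16870243391782247
scene [(array([ 0.6648, -0.1203,  0.0212]), 0.87), (array([0.4466, 0.1656, 0.0213]), 0.56)]
```

View pics/s6.png

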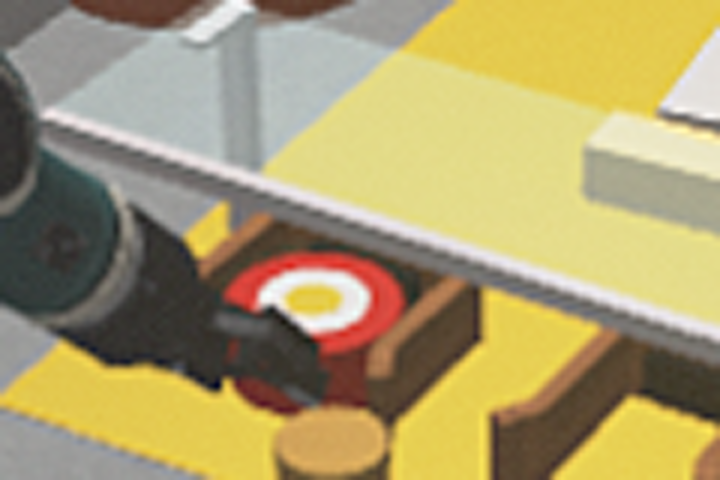

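Emit:
{"op": "move_arm", "data": {"motion": [[[6,0,0.04,0,0],[6,0,0,0,0],[6,0,0,0,0],[6,0,0,0,0]]]}}

```text
time_s: 28.42
position: [0.4552, 0.1463, -0.0104]
ee_rot: [-1.857, -1.919, -0.9]
force: [-2.7, -11.9, 8.0]
opening: 0.06
finger_force: 5.9
```

Emit:
{"op": "move_arm", "data": {"motion": [[[6,0,-0.1,0,0],[6,0,-0.1,0,0],[6,0,-0.2,0,0],[6,0,-0.2,0,0],[6,-0.02,-0.3,0,0]]]}}

```text
time_s: 28.83
position: [0.4535, 0.1404, -0.0095]
ee_rot: [-1.849, -1.919, -0.901]
force: [-0.3, 1.3, 0.4]
opening: 0.0598
finger_force: 0.0
```

Emit:
{"op": "move_arm", "data": {"motion": [[[6,-0.04,-0.6,0,0],[6,-0.06,-0.8,0,0],[6,-0.06,-0.8,0,0],[6,-0.1,-1.2,0,0],[6,-0.1,-1.2,0,0]]]}}

```text
time_s: 29.25
position: [0.4505, 0.0922, -0.0099]
ee_rot: [-1.852, -1.919, -0.9]
force: [0.3, 0.3, 0.4]
opening: 0.0597
finger_force: 0.0
```

```bash
python3 - <<'E'
from h import *
st(); cheese("scene"); cheese("side")
E
```

```text
t 29.25 p [ 0.4505  0.0922 -0.0099] z [ 0.1912  0.6356 -0.748 ] y [ 0.976  -0.0423  0.2136] F [0.312  0.3431 0.4201] op 0.0597 q [ 0.8029  0.8006 -0.6524  2.266  -0.947   0.3409  1.2666]
red 2305 box x 0.635 0.712 y -0.18800000000000003 -0.09400000000000003 c 0.6724941431670282 -0.13555097613882866
red 6971 box x 0.396 0.518 y 0.07099999999999995 0.21699999999999997 c 0.4565611820398795 0.14238889685841338
scene [(array([ 0.6659, -0.1188,  0.0181]), 0.81), (array([0.4488, 0.1666, 0.0256]), 0.7)]
red 1979 box x 0.62 0.694 y -0.14700000000000002 -0.07300000000000001 c 0.6530515411824154 -0.1062359777665488
side [(array([ 0.6676, -0.1169,  0.0176]), 0.79)]
```

Emit:
{"op": "move_arm", "data": {"motion": [[[6,-0.1,-1.2,0,0],[6,-0.1,-1.2,0,0],[6,-0.1,-1.2,0,0],[6,-0.1,-1.2,0,0],[6,0,0,0,0]]]}}

```text
time_s: 29.87
position: [0.4473, 0.0435, -0.0103]
ee_rot: [-1.856, -1.919, -0.9]
force: [-1.1, -0.1, -0.1]
opening: 0.0601
finger_force: 0.0
```

```bash
python3 - <<'E'
from h import *
st(); cheese("scene")
print(bot.hand_in())
E
```

```text
t 29.87 p [ 0.4473  0.0435 -0.0103] z [ 0.1931  0.634  -0.7489] y [ 0.9758 -0.0443  0.214 ] F [-1.0939 -0.0969 -0.1435] op 0.0601 q [ 0.8421  0.7738 -0.5677  2.2386 -0.8712  0.4438  1.2658]
red 2242 box x 0.635 0.717 y -0.168 -0.09400000000000003 c 0.6730691347011597 -0.13416413916146297
red 7306 box x 0.395 0.515 y 0.07099999999999995 0.21699999999999997 c 0.4568454694771421 0.14030002737476044
scene [(array([0.4479, 0.1662, 0.0234]), 0.92), (array([ 0.665 , -0.1161,  0.0184]), 0.62)]
the job is handed in; nothing more can be done
None
```

The job is handed in at about 30 s: the cheese sits in the wide bay within about 1 mm of home by camera, after pressing the buffer an estimated 2 to 3 mm (about 11 N), and the arm is drawn back; the hand-in gave no verdict.

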